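Sort the mixed silversmith's work for its next stations

ROBOT

A 6-joint arm with a two-finger parallel gripper is mounted at the origin on the work surface. World frame = base frame: x ahead of the robot, y to its left, z up, the work surface at z = 0. Lengths are in mm, angles in rad, forces in N, time in s.
With the tool pointing down it reaches from about 300 to 825 mm from the base axis. Payload 5.4 kg.
Tool frame: the origin (TCP) lies at the centre of the arm's flange, where the gripper is bolted on; the fingertips stand 190 mm ahead of it and the grasp point (between the pads) lies 171 mm ahead of it; z points along the fingers, y is the line along which they close (so a half turn about z gives the same grasp; the last joint's range is limited). The gripper opens to 92 mm and grips with 3 to 60 N. Pads are 20 mm wide; open, the fingers measure 128 mm over their backs; the gripper's body (75 mm by 189 mm) begins 69 mm behind the grasp point.
Start: joints at [0.978, 0.158, 1.597, -0, 1.386, -0.21], TCP at [214.783, 533.363, 404.701] pointing down, gripper open.
Joint ranges: [-2.91, 2.91], [-0.94, 2.29], [0.18, 2.7], [-1.29, 4.43], [0.17, 2.64], [-3, 3]. Speed limits (rad/s): [2.57, 2.57, 3.14, 3.14, 3.14, 3.14].

INTERFACE

Orientations are given as a unit quaternion [x, y, z, w].
In Python, from rig import robot gives the robot as it stands.
- The arm moves only by the tool servo_tool, never from a script. Its argument "steps" is a list that holds one entry, the list of rows, each a list of 5 numbers: the shift along the tool's x, y, z in mm, then the turn about the tool's z in rad, then the opening, from 0 (shut) to 1 (fully open). A call has 1 to 5 rows; each row is the pose to reach, as a shift and turn from the pose commanded when the call began, along the tool's axes at that moment; what a row does not reach only later rows make up. A row lasts 1/12 s, in which the tool goes at most 41.7 mm and 7.16 degrees, less where a joint would pass 70% of its speed; a pose out of reach is approached as far as the arm can. A call with a gripper value outside its range is refused whole. The fingers move at their own pace and stop on an object; "force" is the grip in N (left out, the last holds). Time passes only in rows, so rows that repeat a pose let the fingers close. It gives the time, the measured TCP pose, the force, the opening and the grip force at its end, in the units of the state.
- robot.observe(): the state, without advancing time (a new reading comes with each control period).
- robot.read_camera(name): name is "scene" or "top" or "wrist"; returns the picture (480x640x3 uint8, red, green, blue); there is no depth.
- robot.camera_info(name): a dict with "vertical_fov" (degrees; the focal length in pixels is half the picture's height over the tangent of half this angle, whatever the lens; pixels are square), "cx", "cy" (the principal point, pixels), "R" (3x3) and "t" (3): a world point X has camera coordinates R X + t; the wrist camera has in their place "tool_from_camera" (4x4, takes a point from camera to tool coordinates, whose origin is the TCP and whose axes are the flange's). Camera axes: x right, y down, z forward; pixel columns grow to the right and rows downward; lengths in mm; the calibration is good to about 2 mm. A picture is of the moment at which its call begins: read the wrist's pose just before it. camera_info takes no time and is no camera call.
- robot.hand_in(): hands the job in; it is judged then, once.
Trained networks look in the newest picture that a camera, given by its name, has taken for a name from the list of things; names that differ only in an ending like _2 or _b are one class to them, and where a whole thing is asked for, a point or a joint stands for the part that bears it (a point fixed in the world has none). Each returns a list of dicts, best first, with "score" (0 to 1); they miss things now and then, are a little off and sometimes report something else, mostly with a low value. They report only what shows in the picture. A call takes as long as a camera call. They do not tell look-alikes from the thing itself.
- robot.find_in(camera, thing): "extent" ([left, top, width, height] in pixels, round what is visible of it).
- robot.cut_out(camera, thing): "region" (480x640 bool, what is visible of it) and "extent" ([left, top, width, height] in pixels, round what is visible of it).
- robot.tip_of(camera, thing): "pixel" ([column, row] in pixels: a listed point, or the origin of a listed thing).
The state is a dict: "clock": time; "q": joint angles; "qd": joint speeds; "joint_torque": joint torques, N m; "eef_pos": TCP position; "tool_rot": TCP orientation; "ft_force": force on the tool from outside, world axes, zero at the start; "moment": the same for the moment, N m; "gripper_width": finger opening in mm; "grip_force": force on a finger pad.
Only numpy, scipy, OpenCV 4.12 (cv2) and the standard library are available. Lean on these libraries where they do the work, as an engineer would, in place of code of your own. Each camera call takes 0.05 s, during which the arm holds its last target. There are 200 camera calls.

TASK

Sort the work on the jeweller's bench: stand both silver napkin rings in the blue tray and both copper pill boxes in the orange tray, one piece upright near the middle of each bay, flat on the tray floor. Lay the brass die block face up and flat on the plate of the engraving fixture and slide it snug into the corner, its long side flush against the long fence and its end against the short fence. Leave the green glass jar standing where it is.

Things in the scene. Friction and masses are not known exactly. Their poses are not given: they have to be found in the camera images.
- plain_ring: silver napkin ring without decoration: an open tube standing upright, outside diameter 46 mm, wall 4 mm, height 30 mm, 0.04 to 0.09 kg. Loose. Origin: centre of its underside; z up along its axis
- banded_ring: silver napkin ring with a blue enamel band around its upper part and a blue top rim: an open tube standing upright, outside diameter 46 mm, wall 4 mm, height 30 mm, 0.04 to 0.09 kg. Loose. Origin: centre of its underside; z up along its axis
- plain_box: round copper pill box, closed and solid, with a dark seam around it and a plain copper top: diameter 44 mm, height 28 mm, 0.06 to 0.13 kg. Loose, stands upright. Origin: centre of its underside; z up along its axis
- dotted_box: round copper pill box, closed and solid, with a dark seam around it and a white enamel spot on its top: diameter 44 mm, height 28 mm, 0.06 to 0.13 kg. Loose, stands upright. Origin: centre of its underside; z up along its axis
- die_block: rectangular brass die block with a darker panel and a round boss on its top (less than 2 mm proud): 44 mm (its x) by 64 mm (its y) by 22 mm high, 0.42 to 0.64 kg. Loose, lies flat with the panel up. Origin: centre of its underside; z up. A half turn about z makes no difference
- blue_tray: fixed open blue tray, 90 (x) by 170 (y) mm outside, walls 4 mm thick, tops 10 mm above the table, floor top 4 mm. A divider makes two bays side by side along its y axis, each 82 by 79 mm inside with its centre at x = 0, y = +41.5 or -41.5 mm. Origin: centre of the underside, at table height; z up
- orange_tray: fixed open orange tray, 90 (x) by 170 (y) mm outside, walls 4 mm thick, tops 10 mm above the table, floor top 4 mm. A divider makes two bays side by side along its y axis, each 82 by 79 mm inside with its centre at x = 0, y = +41.5 or -41.5 mm. Origin: centre of the underside, at table height; z up
- fixture: fixed dark steel plate, top 10 mm above the table, x -65 to +45, y -77 to +53 mm; two aluminium fences 12 mm wide rise 8 mm above it. Long fence (118 mm) along y, inner face at x = +25 mm; short fence (70 mm) along x, inner face at y = +37. The block seated in the corner, long side on the long fence, has its origin at x +3, y +5, z +10. Origin at table height; +x points away from the robot, z up
- jar: small green glass jar with a black lid, diameter 38 mm, height 55 mm, loose, standing upright among the work; not to be moved. Origin: centre of its underside; z up
Mind the look-alikes: they are no part of the job. What is shaped like the dotted_box but turquoise is not meant.

How it is judged:
By the outcome, as a careful person would: the job done as asked, in the order asked, and still so for the second after the job is handed in, with the robot touching nothing.
It also fails if it takes over 109 s, if anything falls off the work surface, if the arm or the gripper's body presses on something with over 40 N, if the wrist force passes 120 N, or if a joint passes its speed limit or range.

## Working session

There is one attempt and no reset: what is moved stays moved. The work goes in short steps, Python scripts to look and compute and a tool call to move; the robot and the scene stay as the last step left them, time stands still between calls to the robot, and variables do not carry over. Pictures are saved under pics/ and viewed, at most 14 in all, crops included, and the job is handed in when it is done.

Besides the shell and the picture viewer there is one more tool, called after "Request:" by a JSON object that holds its "method" and its "body", one argument or row to a line. servo_tool: Moves the arm, as the interface text tells. Its arguments: {"type":"object","properties":{"steps":{"type":"array","items":{"type":"array","items":{"type":"array","items":{"type":"number"}}}},"force":{"type":"number"}},"required":["steps"]}

```bash
ls; mkdir -p pics
cat > h.py <<'E'
import numpy as np, cv2
from rig import robot
from scipy.spatial.transform import Rotation as Rn
def cam(n,st=None):
    c=robot.camera_info(n); f=240/np.tan(np.radians(c["vertical_fov"])/2)
    if "R" in c: R=np.array(c["R"]);t=np.array(c["t"])
    else:
        T=np.array(c["tool_from_camera"]); Rt=Rn.from_quat(st["tool_rot"]).as_matrix()
        Rwc=Rt@T[:3,:3]; p=Rt@T[:3,3]+np.array(st["eef_pos"]); R=Rwc.T; t=-R@p
    return f,c["cx"],c["cy"],R,t
def ray(C,px):
    f,cx,cy,R,t=C; d=R.T@np.array([(px[0]-cx)/f,(px[1]-cy)/f,1.]); return -R.T@t,d/np.linalg.norm(d)
def onz(C,px,z):
    o,d=ray(C,px); return o+d*(z-o[2])/d[2]
def proj(C,X):
    f,cx,cy,R,t=C; v=R@np.array(X,float)+t; return np.array([f*v[0]/v[2]+cx,f*v[1]/v[2]+cy])
def tri(C1,p1,C2,p2):
    a,d=ray(C1,p1);b,e=ray(C2,p2); s=np.linalg.lstsq(np.c_[d,-e],b-a,rcond=None)[0]
    P,Q=a+d*s[0],b+e*s[1]; return (P+Q)/2,np.linalg.norm(P-Q)
def save(im,n): cv2.imwrite("pics/"+n,im[:,:,::-1])
E
python3 - <<'E'
from h import *
np.set_printoptions(precision=1,suppress=True)
C={}
for n in("top","scene"):
    save(robot.read_camera(n),n+"0.png"); C[n]=cam(n); print(n,robot.camera_info(n))
T="plain_ring banded_ring plain_box dotted_box die_block blue_tray orange_tray fixture jar".split()
for th in T:
    for n in C:
        print(th,n,[(np.array(d["pixel"]).round(1).tolist(),round(d["score"],2),onz(C[n],d["pixel"],0)[:2].round().tolist()) for d in robot.tip_of(n,th)[:4]])
print(robot.observe())
E
```

```text
pics
top {'vertical_fov': 44.035765490424204, 'cx': 316.60726523561914, 'cy': 248.37202576328593, 'R': array([[-0. , -1. , -0. ],
       [-1. ,  0. , -0.2],
       [ 0.2,  0. , -1. ]]), 't': array([  18.1,  559.1, 1042.4])}
scene {'vertical_fov': 44.86796210488118, 'cx': 317.10532556288064, 'cy': 234.48300748359344, 'R': array([[-0.2,  1. ,  0. ],
       [ 0.5,  0.1, -0.8],
       [-0.8, -0.2, -0.5]]), 't': array([ 125.7, -252.2, 1528.2])}
plain_ring top [([315.9, 315.8], 0.62, [440.0, 13.0]), ([231.9, 214.0], 0.33, [642.0, 175.0])]
plain_ring scene [([329.3, 217.1], 0.82, [420.0, 4.0])]
banded_ring top [([399.5, 316.2], 0.75, [436.0, -145.0])]
banded_ring scene [([258.6, 210.5], 0.64, [432.0, -143.0]), ([397.5, 293.5], 0.59, [636.0, 173.0]), ([330.6, 218.1], 0.45, [424.0, 8.0])]
plain_box top [([286.8, 269.7], 0.69, [529.0, 68.0])]
plain_box scene [([351.7, 251.0], 0.68, [530.0, 73.0]), ([331.4, 218.8], 0.28, [426.0, 10.0])]
dotted_box top [([253.6, 318.0], 0.67, [437.0, 131.0]), ([228.3, 271.2], 0.58, [528.0, 181.0])]
dotted_box scene [([388.9, 230.2], 0.87, [440.0, 129.0]), ([406.
[... 230 characters left out ...]
.8], 0.84, [482.0, -343.0])]
orange_tray top [([155.1, 298.9], 0.66, [476.0, 320.0])]
orange_tray scene [([486.3, 253.4], 0.68, [474.0, 315.0])]
fixture top [([316.9, 205.9], 0.78, [655.0, 8.0])]
fixture scene []
jar top [([233.8, 214.8], 0.94, [640.0, 172.0])]
jar scene [([398.0, 293.9], 0.59, [637.0, 174.0])]
{'clock': 1.0, 'q': array([ 1. ,  0.2,  1.6,  0. ,  1.4, -0.2]), 'qd': array([-0.,  0., -0.,  0.,  0., -0.]), 'joint_torque': array([ -0. , -38.6, -32.2,   0.1,   0. ,  -0. ]), 'eef_pos': array([214.8, 533.4, 404.7]), 'tool_rot': array([ 0.2,  1. , -0. , -0. ]), 'ft_force': array([-0.6,  0.4,  0.3]), 'moment': array([0., 0., 0.]), 'grip_force': 0.0, 'gripper_width': 91.80723638735817}
```

View pics/top0.png

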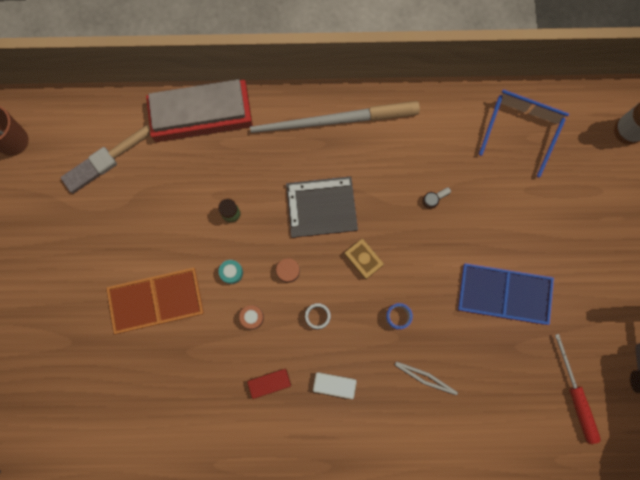

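View pics/scene0.png

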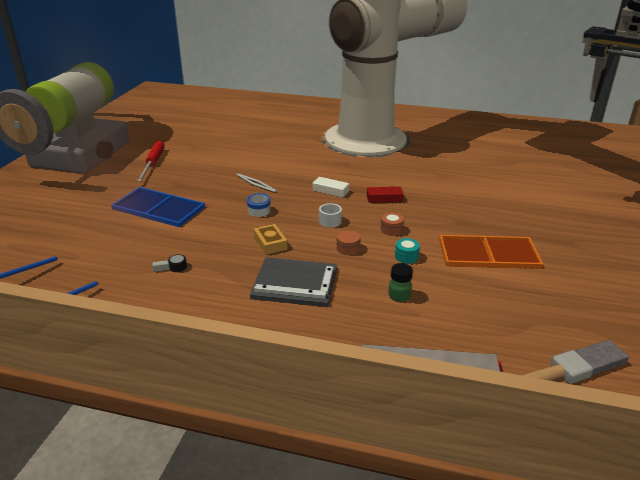

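Top view: the plain ring is at (318,316), the banded ring at (400,316), and the die at (364,258). The plain copper box is at (288,270), with the orange tray at (155,299) and the blue tray at (506,295). The jar is at (229,211), the fixture at (322,207).

Two things could be dotted_box: the copper one at (251,317) and the turquoise one at (230,271). The copper one fits the description. I'll confirm that in a crop.

Run:
```python
from h import *
np.set_printoptions(precision=1,suppress=True)
im=robot.read_camera("top"); sc=robot.read_camera("scene")
save(cv2.resize(im[190:340,210:420],None,fx=3.6,fy=3.6,interpolation=cv2.INTER_CUBIC),"crop1.png")
C={n:cam(n) for n in("top","scene")}
for th,near in (("plain_ring",(440,13)),("banded_ring",(436,-145)),("plain_box",(529,70)),("dotted_box",(438,130)),("die_block",(540,-80)),("blue_tray",(476,-345)),("orange_tray",(475,318)),("fixture",(655,8)),("jar",(638,173))):
    p={}
    for n in C:
        best=[d for d in robot.tip_of(n,th) if np.linalg.norm(onz(C[n],d["pixel"],0)[:2]-near)<45]
        if best: p[n]=best[0]["pixel"]
    if len(p)==2: print(th,*tri(C["top"],p["top"],C["scene"],p["scene"]))
    else: print(th,p)
    if th in("blue_tray","orange_tray","die_block","fixture"):
        for n in C:
            for d in robot.cut_out(n,th)[:1]:
                m=d["region"].astype(np.uint8); c=max(cv2.findContours(m,0,2)[0],key=cv2.contourArea)
                z=22 if th=="die_block" else 10
                w=np.array([onz(C[n],q[0],z)[:2] for q in c],np.float32)
                print("  ",n,round(d["score"],2),cv2.minAreaRect(w))
print(robot.camera_info("wrist"))
```

```text
plain_ring [439.2   8.7  16.1] 4.094190947920897
banded_ring {'scene': [256.9, 213.9]}
plain_box [524.9  72.3  -1.2] 0.7939250549798267
dotted_box [440.  135.   -3.2] 1.7627494755314956
die_block {'top': [364.7, 261.5]}
   top 0.62 ((544.1936645507812, -78.78214263916016), (64.86801147460938, 46.60863494873047), 38.162044525146484)
   scene 0.79 ((560.3504638671875, -73.99185943603516), (94.45248413085938, 53.75404357910156), 36.51751708984375)
blue_tray [ 468.6 -354.1   -3.3] 2.7593677007163517
   top 0.79 ((475.3440246582031, -346.32476806640625), (172.1825714111328, 91.59017181396484), 79.5948486328125)
   scene 0.97 ((481.1436462402344, -344.6352844238281), (181.89404296875, 105.6664810180664), 80.23365783691406)
orange_tray [474.8 316.6  -2.6] 1.1560724726790719
   top 0.79 ((472.6886901855469, 318.2275695800781), (91.15422821044922, 173.1619415283203), 12.279580116271973)
   scene 0.6 ((479.4768371582031, 318.7404479980469), (107.06645965576172, 175.59857177734375), 11.161179542541504)
fixture [656.9   6.8  -4. ] 1.4669318961742297
   top 0.89 ((651.0173950195312, -0.7749710083007812), (113.65410614013672, 130.2705078125), 5.8448944091796875)
   scene 0.64 ((657.9978637695312, 0.8441009521484375), (122.02018737792969, 133.02194213867188), 5.133788585662842)
jar [636.5 174.2   4.7] 0.26841363772176074
{'vertical_fov': 62.2977691828784, 'cx': 320.2095216038437, 'cy': 230.63002914814038, 'tool_from_camera': array([[-0. , -1. , -0.2, 69.1],
       [ 1. , -0. , -0. , -1.1],
       [ 0. , -0.2,  1. , 19.7],
       [ 0. ,  0. ,  0. ,  1. ]])}
```

View pics/crop1.png

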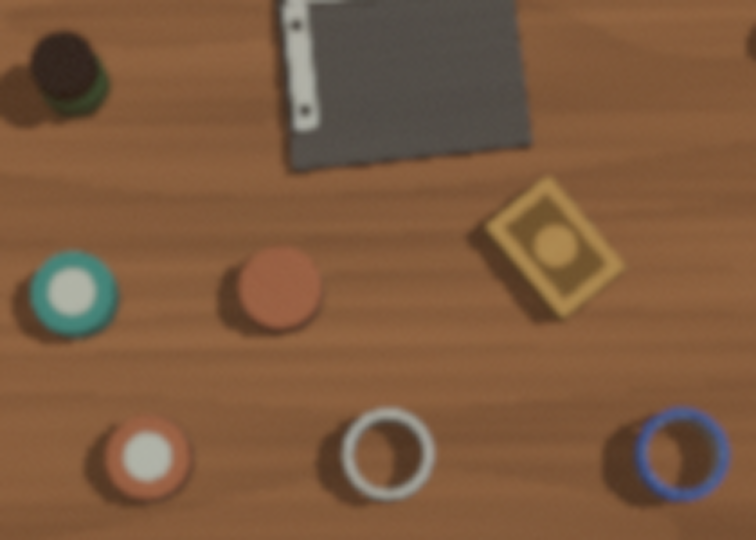

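The crop confirms it: the copper box with the white spot is at crop (148,457), which is full-picture (251,317). The turquoise look-alike at crop (73,292), full-picture (230,271), stays put. The triangulated heights are within about 3 mm of the table, except plain_ring at 16 mm, which I'll recheck with the wrist camera on the way.

```bash
cat >> h.py <<'E'
def pose(st=None):
    st=st or robot.observe(); R=Rn.from_quat(st["tool_rot"]).as_matrix(); y=R[:,1]
    return np.array(st["eef_pos"]),np.arctan2(y[1],y[0]),R
def plan(wps,start=None):
    """wps: (x,y,z,a_deg) TCP; prints rounded tool-frame shifts, simulating the rounding"""
    p,a=start if start else pose()[:2]
    for x,y,z,ad in wps:
        R=np.array([[-np.sin(a),np.cos(a),0],[np.cos(a),np.sin(a),0],[0,0,-1]])
        d=np.round(R.T@(np.array([x,y,z])-p),1); t=round(-((np.radians(ad)-a+np.pi)%(2*np.pi)-np.pi),3)
        print("shift",d.tolist(),"turn",t,"rows>=",int(np.ceil(max(np.linalg.norm(d)/41.7,abs(t)/.125))))
        p=p+R@d; a=a-t
E
python3 - <<'E'
from h import *
p,a,R=pose(); print(p,np.degrees(a),R)
plan([(290,360,370,43),(365,185,330,16),(440,11,290,-10.4)])
E
```

```text
[214.79157258 533.36160114 404.69674904] 68.06616224677475 [[-9.27615813e-01  3.73535679e-01 -1.84756229e-05]
 [ 3.73535679e-01  9.27615813e-01 -1.34700996e-05]
 [ 1.21067171e-05 -1.93963818e-05 -1.00000000e+00]]
shift [-134.5, -132.7, 34.7] turn 0.437 rows>= 5
shift [-179.1, -64.6, 40.0] turn 0.472 rows>= 5
shift [-188.0, 24.2, 40.0] turn 0.46 rows>= 5
```

Request:
{"method": "servo_tool", "body": {
  "steps": [
    [[-134.5, -132.7, 34.7, 0.437, 0.8], [-134.5, -132.7, 34.7, 0.437, 0.8], [-134.5, -132.7, 34.7, 0.437, 0.8], [-134.5, -132.7, 34.7, 0.437, 0.8], [-134.5, -132.7, 34.7, 0.437, 0.8]]
  ]
}}

```text
clock: 2.82
eef_pos: [290.5, 357.4, 369.1]
tool_rot: [0.4, 0.916, -0.001, 0.0]
ft_force: [-0.0, 0.3, 0.4]
gripper_width: 73.3
grip_force: 0.0
```

Request:
{"method": "servo_tool", "body": {
  "steps": [
    [[-179, -64.6, 40, 0.472, 0.8], [-179, -64.6, 40, 0.472, 0.8], [-179, -64.6, 40, 0.472, 0.8], [-179, -64.6, 40, 0.472, 0.8], [-179, -64.6, 40, 0.472, 0.8]]
  ]
}}

```text
clock: 3.23
eef_pos: [365.4, 182.4, 329.6]
tool_rot: [0.604, 0.797, -0.0, 0.0]
ft_force: [0.2, 0.2, 0.4]
gripper_width: 73.6
grip_force: 0.0
```

Request:
{"method": "servo_tool", "body": {
  "steps": [
    [[-188, 24.2, 40, 0.46, 0.8], [-188, 24.2, 40, 0.46, 0.8], [-188, 24.2, 40, 0.46, 0.8], [-188, 24.2, 40, 0.46, 0.8], [-188, 24.2, 40, 0.46, 0.8]]
  ]
}}

```text
clock: 3.65
eef_pos: [440.7, 7.9, 289.7]
tool_rot: [0.77, 0.638, 0.0, 0.001]
ft_force: [0.5, 0.2, 0.9]
gripper_width: 73.6
grip_force: 0.0
```

Run:
```python
from h import *
np.set_printoptions(precision=1,suppress=True)
s=robot.observe(); im=robot.read_camera("wrist"); save(im,"w1.png"); W=cam("wrist",s); T=cam("top")
print(s["clock"],pose(s)[:2],s["ft_force"],s["qd"])
np.save("w1C.npy",np.array([np.r_[s["eef_pos"],s["tool_rot"]]]))
for th,z in(("plain_ring",30),("plain_box",28),("dotted_box",28),("banded_ring",30),("die_block",22),("fixture",10)):
    for d in robot.cut_out("wrist",th)[:3]:
        m=d["region"].astype(np.uint8); c=max(cv2.findContours(m,0,2)[0],key=cv2.contourArea)
        w=np.array([onz(W,q[0],z)[:2] for q in c],np.float32); print(th,round(d["score"],2),d["extent"],cv2.minAreaRect(w))
    print("   tip",[(d["pixel"],round(d["score"],2),onz(W,d["pixel"],0)) for d in robot.tip_of("wrist",th)[:3]])
```

```text
3.65 (array([440.7,   7.9, 289.7]), np.float64(-0.18693636192501953)) [0.5 0.2 0.9] [-0.6  0.4 -0.2  0.  -0.2 -0.7]
plain_ring 0.85 [275.7, 198.7, 77.6, 74.1] ((436.7684326171875, 10.525911331176758), (45.523101806640625, 49.89670181274414), 5.556559085845947)
   tip []
plain_box 0.69 [395.4, 83.2, 81.7, 81.1] ((522.0280151367188, 63.45502853393555), (42.71821594238281, 47.19606399536133), 82.46284484863281)
   tip [([427.0, 125.3], 0.72, array([523.5,  63.8,   0. ]))]
dotted_box 0.74 [233.2, 1.1, 78.3, 77.9] ((436.65972900390625, 127.13265228271484), (40.101654052734375, 43.54020690917969), 79.27880096435547)
   tip [([275.0, 44.8], 0.95, array([435.8, 130.1,   0. ]))]
banded_ring 0.73 [316.8, 399.0, 69.5, 47.7] ((436.8304748535156, -129.168212890625), (40.26736831665039, 46.30834197998047), 81.07511138916016)
   tip [([345.9, 411.4], 0.59, array([ 433.6, -143.1,    0. ]))]
die_block 0.96 [464.3, 272.0, 77.7, 65.3] ((553.429931640625, -62.69597625732422), (26.99030303955078, 48.035640716552734), 37.974891662597656)
   tip [([477.0, 319.5], 0.66, array([543.3, -82.4,   0. ]))]
fixture 0.81 [533.3, 85.9, 106.5, 212.2] ((624.9407958984375, -4.5582275390625), (66.1048812866211, 131.45184326171875), 4.665337562561035)
   tip []
```

View pics/w1.png

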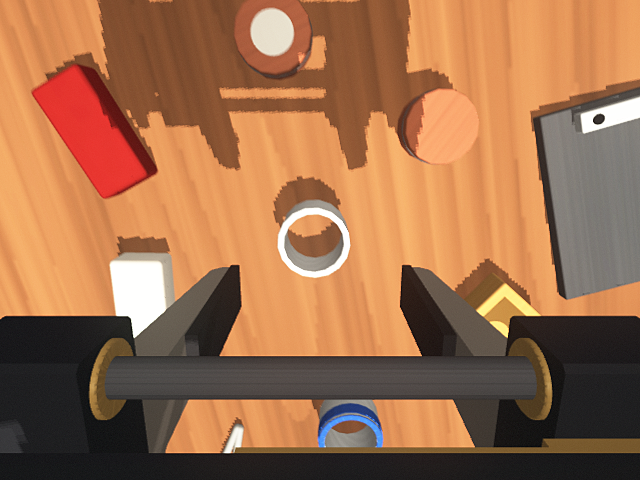

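The wrist view shows the plain ring's rim at (314,240), plain box top at (442,125), dotted copper box at (273,33), banded ring at (350,427), and the die partly hidden by a finger.

Run:
```python
from h import *
np.set_printoptions(precision=1,suppress=True)
v=np.load("w1C.npy")[0]; W=cam("wrist",dict(eef_pos=v[:3],tool_rot=v[3:])); T=cam("top")
for n,a,b in(("ring",(314,240),(318,316)),("pbox",(442,125),(288,270)),("dot",(273,33),(251,316.8)),("band",(350.5,431),(400,316))): print(n,*tri(W,a,T,b), onz(W,a,29)[:2],onz(T,b,29)[:2])
s=robot.observe();print(s["eef_pos"])
r=onz(W,(314,240),30)[:2]; r=(r+onz(T,(318,316),30)[:2])/2
plan([(r[0],r[1],199,-10.4),(r[0],r[1],260,-10.4),(455,-180,260,-10.4),(468,-387,260,-10.4)],(np.array([440,11,290.]),np.radians(-10.4)))
```

```text
ring [437.2   8.8  28.5] 0.8525250334162615 [437.6   8.8] [436.8   9. ]
pbox [522.8  63.8  35.3] 0.12318430473615262 [524.7  63.6] [523.7  64.1]
dot [437.6 133.8  16.5] 1.7391475255928364 [437.9 130.3] [437.1 133.1]
band [ 435.4 -143.7   20.8] 0.5007544103235055 [ 436.2 -136.6] [ 434.5 -142.6]
[439.8  11.5 290.1]
shift [-2.5, -2.4, 91.0] turn -0.0 rows>= 3
shift [0.0, -0.0, -61.0] turn -0.0 rows>= 2
shift [-182.7, 51.6, 0.0] turn -0.0 rows>= 5
shift [-201.2, 50.2, 0.0] turn -0.0 rows>= 5
```

Request:
{"method": "servo_tool", "body": {
  "steps": [
    [[-2.5, -2.4, 40, 0, 0.8], [-2.5, -2.4, 75, 0, 0.8], [-2.5, -2.4, 91, 0, 0.8], [-2.5, -2.4, 91, 0, 0.8], [-2.5, -2.4, 91, 0, 0.0]]
  ],
  "force": 15
}}

```text
clock: 4.72
eef_pos: [436.9, 9.2, 198.7]
tool_rot: [0.768, 0.64, -0.001, -0.001]
ft_force: [0.0, 0.4, 0.2]
gripper_width: 68.9
grip_force: 0.0
```

Request:
{"method": "servo_tool", "body": {
  "steps": [
    [[0, 0, 0, 0, 0], [0, 0, 0, 0, 0], [0, 0, 0, 0, 0], [0, 0, 0, 0, 0], [0, 0, 0, 0, 0]]
  ]
}}

```text
clock: 5.13
eef_pos: [437.9, 8.8, 200.4]
tool_rot: [0.768, 0.64, 0.001, 0.001]
ft_force: [-1.4, -1.0, 6.5]
gripper_width: 46.0
grip_force: 15.0
```

Request:
{"method": "servo_tool", "body": {
  "steps": [
    [[0, 0, -30, 0, 0], [0, 0, -61, 0, 0], [0, 0, -61, 0, 0]]
  ]
}}

```text
clock: 5.38
eef_pos: [439.5, 8.5, 265.6]
tool_rot: [0.768, 0.64, 0.003, 0.004]
ft_force: [1.2, -0.0, 0.6]
gripper_width: 46.0
grip_force: 15.0
```

Request:
{"method": "servo_tool", "body": {
  "steps": [
    [[-36, 10, 0, 0, 0], [-73, 21, 0, 0, 0], [-110, 31, 0, 0, 0], [-146, 41, 0, 0, 0], [-182.7, 51.6, 0, 0, 0]]
  ]
}}

```text
clock: 5.8
eef_pos: [454.7, -181.7, 259.9]
tool_rot: [0.768, 0.64, 0.0, 0.0]
ft_force: [0.8, 0.5, -0.2]
gripper_width: 46.0
grip_force: 15.0
```

Request:
{"method": "servo_tool", "body": {
  "steps": [
    [[-40, 10, 0, 0, 0], [-80, 20, 0, 0, 0], [-120, 30, 0, 0, 0], [-160, 40, 0, 0, 0], [-201.2, 50.2, 0, 0, 0]]
  ]
}}

```text
clock: 6.22
eef_pos: [467.7, -388.1, 259.5]
tool_rot: [0.768, 0.64, 0.0, -0.0]
ft_force: [1.1, 0.2, -0.6]
gripper_width: 46.8
grip_force: 15.0
```

Request:
{"method": "servo_tool", "body": {
  "steps": [
    [[0, 0, 0, 0, 0]]
  ]
}}

```text
clock: 6.3
eef_pos: [467.4, -392.8, 260.2]
tool_rot: [0.77, 0.638, -0.001, 0.003]
ft_force: [0.4, -0.1, -0.2]
gripper_width: 45.5
grip_force: 15.0
```

Run:
```python
from h import *
np.set_printoptions(precision=1,suppress=True)
s=robot.observe(); im=robot.read_camera("wrist"); save(im,"w2.png"); W=cam("wrist",s)
print(s["clock"],pose(s)[:2],s["ft_force"],s["gripper_width"])
for d in robot.cut_out("wrist","blue_tray")[:2]:
    m=d["region"].astype(np.uint8); c=max(cv2.findContours(m,0,2)[0],key=cv2.contourArea)
    w=np.array([onz(W,q[0],10)[:2] for q in c],np.float32); print(round(d["score"],2),d["extent"],cv2.minAreaRect(w))
T=cam("top"); h=cv2.cvtColor(robot.read_camera("top"),cv2.COLOR_RGB2HSV)
for lab,C in(("w",W),):
    for X in((0,0),(45,85),(45,-85),(-45,85),(-45,-85)):
        t=np.radians(-10.4);print(X,proj(W,(475.3+X[0]*np.cos(t)-X[1]*np.sin(t),-346.3+X[0]*np.sin(t)+X[1]*np.cos(t),10)))
```

```text
6.3 (array([ 467.4, -392.8,  260.2]), np.float64(-0.18601297439501824)) [ 0.4 -0.1 -0.2] 45.47102886628478
0.97 [234.4, 7.9, 168.5, 299.7] ((477.41497802734375, -338.4549255371094), (146.19033813476562, 90.43692779541016), 79.75933837890625)
(0, 0) [316.8 164.9]
(45, 85) [402.2  -0.6]
(45, -85) [389.4 301. ]
(-45, 85) [229.1   0.2]
(-45, -85) [246.2 301.8]
```

View pics/w2.png

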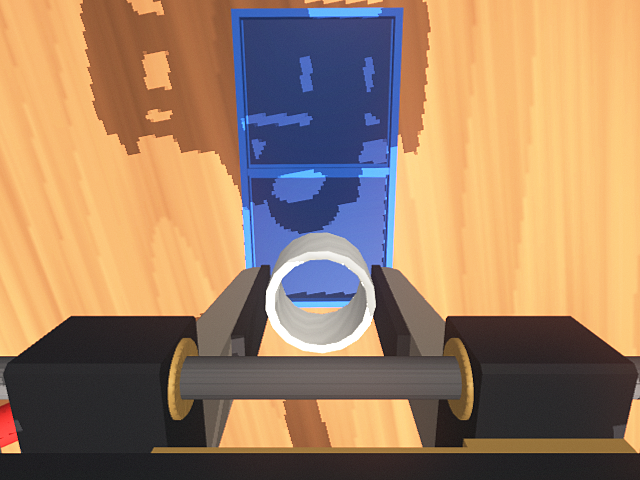

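The wrist view shows the blue tray's far edge at row 9 (columns 232 to 403), the divider centred at about (319,172), and the near edge around row 304. The ring is held square in the gripper.

Run:
```python
from h import *
np.set_printoptions(precision=1,suppress=True)
p=np.array([467.4,-392.8,260.2]); s=dict(eef_pos=p,tool_rot=np.array([.77,.638,-.001,.003])); s["tool_rot"]/=np.linalg.norm(s["tool_rot"])
W=cam("wrist",s); T=cam("top")
for q in((232,9),(403,9),(318,172)): print(q,onz(W,q,10))
print("divider",*tri(W,(318,172),T,(506,294.5)), onz(T,(506,294.5),10))
s=robot.observe(); print(s["eef_pos"],np.degrees(pose(s)[1]))
c=np.array([475.6,-348.5]);t=np.radians(-10.3);y=np.array([-np.sin(t),np.cos(t)])
A=c-41.5*y;B=c+41.5*y;print(A,B)
m=.5*(A+[435.5,-143])
plan([(*A,225,-10.3),(*A,203.5,-10.3),(*A,270,-10.3),(*m,270,-10.3),(435.5,-143,270,-10.3)],(np.array([467.5,-387.2,260]),np.radians(-10.4)))
```

```text
(232, 9) [ 447.2 -259.1   10. ]
(403, 9) [ 534.9 -275.7   10. ]
(318, 172) [ 475.4 -350.7   10. ]
divider [ 475.2 -352.4   -6.5] 0.453203217262768 [ 473.5 -347.    10. ]
[ 467.8 -385.9  259.3] -10.410662882815354
[ 468.2 -389.3] [ 483.  -307.7]
shift [-2.0, 1.1, 35.0] turn -0.002 rows>= 1
shift [0.0, -0.0, 21.5] turn 0.0 rows>= 1
shift [0.0, -0.0, -66.5] turn 0.0 rows>= 2
shift [118.3, -38.1, 0.0] turn 0.0 rows>= 3
shift [118.3, -38.1, 0.0] turn 0.0 rows>= 3
```

Request:
{"method": "servo_tool", "body": {
  "steps": [
    [[-2, 1.1, 20, 0, 0], [-2, 1.1, 35, 0, 0], [-2, 1.1, 50, 0, 0], [-2, 1.1, 56.5, 0, 0], [-2, 1.1, 56.5, 0, 0]]
  ]
}}

```text
clock: 6.87
eef_pos: [468.9, -386.4, 203.0]
tool_rot: [0.768, 0.641, 0.0, -0.001]
ft_force: [0.3, 0.2, -0.5]
gripper_width: 46.0
grip_force: 15.0
```

Request:
{"method": "servo_tool", "body": {
  "steps": [
    [[0, 0, 0, 0, 0], [0, 0, 0, 0, 0], [0, 0, 0, 0, 0.65], [0, 0, 0, 0, 0.65], [0, 0, 0, 0, 0.65]]
  ]
}}

```text
clock: 7.28
eef_pos: [468.9, -388.2, 203.8]
tool_rot: [0.768, 0.64, -0.0, 0.0]
ft_force: [0.2, -0.1, -1.2]
gripper_width: 59.6
grip_force: 0.0
```

Request:
{"method": "servo_tool", "body": {
  "steps": [
    [[0, 0, 0, 0, 0.65], [0, 0, -30, 0, 0.65], [0, 0, -66.5, 0, 0.7], [0, 0, -66.5, 0, 0.8]]
  ]
}}

```text
clock: 7.62
eef_pos: [470.6, -390.4, 277.5]
tool_rot: [0.768, 0.64, -0.0, 0.006]
ft_force: [0.9, -1.1, 2.2]
gripper_width: 68.8
grip_force: 0.0
```

Run:
```python
from h import *
np.set_printoptions(precision=1,suppress=True)
s=robot.observe(); im=robot.read_camera("wrist"); save(im,"w3.png"); W=cam("wrist",s); print(s["eef_pos"],s["clock"])
C=np.array([475.6,-348.5]);t=np.radians(-10.3);y=np.array([-np.sin(t),np.cos(t)])
for d in robot.cut_out("wrist","plain_ring")[:2]:
    m=d["region"].astype(np.uint8); c=max(cv2.findContours(m,0,2)[0],key=cv2.contourArea); w=np.array([onz(W,q[0],34)[:2] for q in c],np.float32);print(d["score"],d["extent"],cv2.minAreaRect(w))
```

```text
[ 470.6 -390.4  277.5] 7.6167
0.58 [273.5, 196.4, 83.3, 79.0] ((470.53338623046875, -386.19720458984375), (49.72447967529297, 45.937591552734375), 52.441810607910156)
0.17 [232.8, 18.4, 154.4, 281.8] ((476.2359619140625, -347.44976806640625), (153.80197143554688, 82.457275390625), 79.72715759277344)
```

View pics/w3.png

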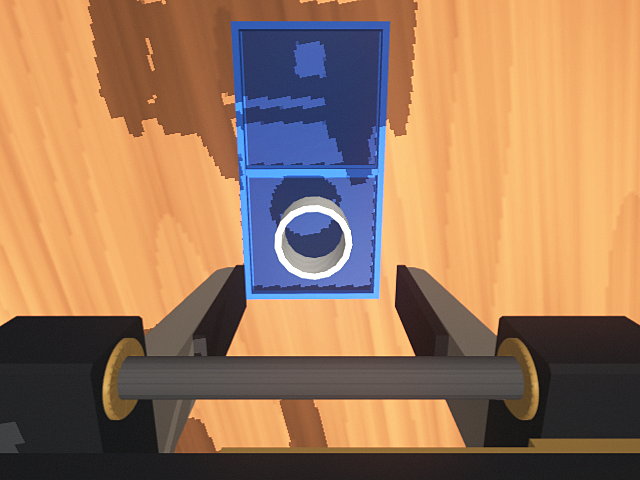

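The plain ring stands upright, well centred in its bay, at about (313,237). Next is the banded ring.

Request:
{"method": "servo_tool", "body": {
  "steps": [
    [[40, -12.7, 0, 0, 0.8], [79, -25.4, 0, 0, 0.8], [118.3, -38.1, 0, 0, 0.8]]
  ]
}}

```text
clock: 7.97
eef_pos: [451.6, -263.6, 268.2]
tool_rot: [0.769, 0.64, -0.0, -0.002]
ft_force: [0.9, 0.3, 0.4]
gripper_width: 73.7
grip_force: 0.0
```

Request:
{"method": "servo_tool", "body": {
  "steps": [
    [[40, -12.7, 0, 0, 0.8], [79, -25.4, 0, 0, 0.8], [118.3, -38.1, 0, 0, 0.8], [118.3, -38.1, 0, 0, 0.8]]
  ]
}}

```text
clock: 8.3
eef_pos: [434.2, -135.9, 267.2]
tool_rot: [0.767, 0.642, -0.0, -0.004]
ft_force: [-1.3, -0.7, -0.7]
gripper_width: 73.6
grip_force: 0.0
```

Run:
```python
from h import *
np.set_printoptions(precision=1,suppress=True)
s=robot.observe(); im=robot.read_camera("wrist"); W=cam("wrist",s); print(s["eef_pos"],s["clock"])
T=cam("top")
for d in robot.cut_out("wrist","banded_ring")[:2]:
    m=d["region"].astype(np.uint8); c=max(cv2.findContours(m,0,2)[0],key=cv2.contourArea); w=np.array([onz(W,q[0],30)[:2] for q in c],np.float32);print(d["score"],d["extent"],cv2.minAreaRect(w))
h=cv2.cvtColor(im,cv2.COLOR_RGB2HSV); b=((h[...,0]>100)&(h[...,0]<125)&(h[...,1]>130)).astype(np.uint8); b[320:]=0
ct=[c for c in cv2.findContours(b,0,2)[0] if cv2.contourArea(c)>800]
for c in ct: q=cv2.minEnclosingCircle(c)[0]; print(q,onz(W,q,28),tri(W,q,T,(400,316)))
plan([(435.5,-143,199,-10.3),(435.5,-143,265,-10.3),(459,-225,265,-10.3),(483,-307.7,265,-10.3),(483,-307.7,203.5,-10.3),(483,-307.7,300,-10.3)],(np.array([435.5,-143,270.]),np.radians(-10.3)))
```

```text
[ 434.2 -135.9  267.2] 8.3
0.85 [284.8, 217.2, 85.1, 84.1] ((434.9379577636719, -140.6036376953125), (50.935028076171875, 46.370426177978516), 80.04998779296875)
(325.19427490234375, 263.50848388671875) [ 434.7 -142.7   28. ] (array([ 434.6, -142.7,   27.8]), np.float64(0.09951103554397646))
shift [0.0, 0.0, 71.0] turn -0.0 rows>= 2
shift [0.0, 0.0, -66.0] turn -0.0 rows>= 2
shift [-76.5, 37.8, 0.0] turn -0.0 rows>= 3
shift [-77.1, 38.4, 0.0] turn -0.0 rows>= 3
shift [0.0, -0.0, 61.5] turn -0.0 rows>= 2
shift [0.0, -0.0, -96.5] turn -0.0 rows>= 3
```

Measured from two views, the banded ring is at (434.6, -142.7) with a height of about 28 mm, which fits. Grasping it.

Request:
{"method": "servo_tool", "body": {
  "steps": [
    [[0, 0, 36, 0, 0.8], [0, 0, 71, 0, 0.8], [0, 0, 71, 0, 0.8], [0, 0, 71, 0, 0], [0, 0, 71, 0, 0]]
  ]
}}

```text
clock: 8.82
eef_pos: [437.1, -143.1, 200.1]
tool_rot: [0.768, 0.64, 0.0, 0.001]
ft_force: [-0.1, -0.5, 1.6]
gripper_width: 62.2
grip_force: 0.0
```

Request:
{"method": "servo_tool", "body": {
  "steps": [
    [[0, 0, 0, 0, 0], [0, 0, 0, 0, 0], [0, 0, 0, 0, 0], [0, 0, 0, 0, 0], [0, 0, -20, 0, 0]]
  ]
}}

```text
clock: 9.23
eef_pos: [435.3, -141.2, 217.3]
tool_rot: [0.768, 0.64, -0.001, -0.002]
ft_force: [-0.3, 0.7, -1.3]
gripper_width: 44.9
grip_force: 15.0
```

Request:
{"method": "servo_tool", "body": {
  "steps": [
    [[0, 0, -30, 0, 0], [0, 0, -46, 0, 0], [-38, 19, -46, 0, 0], [-76.5, 37.8, -46, 0, 0]]
  ]
}}

```text
clock: 9.57
eef_pos: [460.0, -222.0, 267.2]
tool_rot: [0.767, 0.642, 0.001, 0.002]
ft_force: [0.0, -0.5, -0.8]
gripper_width: 44.4
grip_force: 15.0
```

Request:
{"method": "servo_tool", "body": {
  "steps": [
    [[-38, 19, 0, 0, 0], [-77.1, 38.4, 0, 0, 0], [-77.1, 38.4, 0, 0, 0], [-77.1, 38.4, 20, 0, 0], [-77.1, 38.4, 40, 0, 0]]
  ]
}}

```text
clock: 9.98
eef_pos: [483.9, -306.0, 226.2]
tool_rot: [0.768, 0.64, 0.0, 0.002]
ft_force: [-0.6, 0.6, -0.9]
gripper_width: 44.6
grip_force: 15.0
```

Request:
{"method": "servo_tool", "body": {
  "steps": [
    [[0, 0, 12, 0, 0], [0, 0, 21.5, 0, 0], [0, 0, 21.5, 0, 0], [0, 0, 21.5, 0, 0], [0, 0, 21.5, 0, 0.65]]
  ]
}}

```text
clock: 10.4
eef_pos: [483.5, -304.7, 204.1]
tool_rot: [0.768, 0.64, 0.0, 0.001]
ft_force: [-0.0, -0.2, -0.3]
gripper_width: 49.3
grip_force: 0.0
```

Request:
{"method": "servo_tool", "body": {
  "steps": [
    [[0, 0, 0, 0, 0.65], [0, 0, 0, 0, 0.65], [0, 0, 0, 0, 0.65], [0, 0, -40, 0, 0.65], [0, 0, -80, 0, 0.8]]
  ]
}}

```text
clock: 10.82
eef_pos: [482.2, -303.7, 281.6]
tool_rot: [0.768, 0.64, -0.0, -0.004]
ft_force: [1.3, 0.1, 0.2]
gripper_width: 64.8
grip_force: 0.0
```

Run:
```python
from h import *
np.set_printoptions(precision=1,suppress=True)
s=robot.observe(); a=robot.read_camera("wrist"); b=robot.read_camera("top"); 
save(np.hstack([cv2.resize(a,(400,300)),cv2.resize(b[190:340,430:630],(400,300),interpolation=cv2.INTER_CUBIC)]),"w4.png"); print(s["eef_pos"],s["clock"])
D=(437.5,132)
plan([(471,-140,285,0),(450,30,285,12.3),(*D,285,12.3)],(np.array([483,-307.7,283.5]),np.radians(-10.3)))
```

```text
[ 482.2 -303.7  281.6] 10.8167
shift [162.9, -41.8, -1.5] turn -0.18 rows>= 5
shift [170.0, -21.0, 0.0] turn -0.214 rows>= 5
shift [102.3, 9.5, 0.0] turn -0.0 rows>= 3
```

View pics/w4.png

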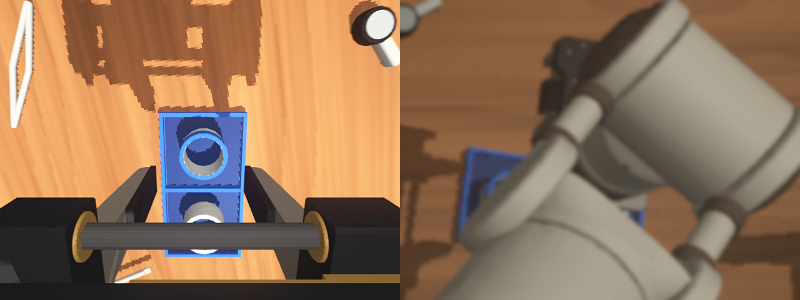

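Both rings stand upright in their bays, at left-panel (203,155) and (205,235). Next are the boxes, starting with the dotted copper one.

Request:
{"method": "servo_tool", "body": {
  "steps": [
    [[33, -8.4, 0, -0.036, 0.8], [65, -16.8, 0, -0.072, 0.8], [98, -25, 0, -0.108, 0.8], [130, -33.5, 0, -0.144, 0.8], [162.9, -41.8, -1.5, -0.18, 0.8]]
  ]
}}

```text
clock: 11.33
eef_pos: [470.8, -135.5, 284.5]
tool_rot: [0.707, 0.707, -0.0, -0.0]
ft_force: [-0.3, 0.7, 0.8]
gripper_width: 73.6
grip_force: 0.0
```

Request:
{"method": "servo_tool", "body": {
  "steps": [
    [[34, -4.2, 0, -0.043, 0.8], [68, -8.4, 0, -0.086, 0.8], [102, -12.6, 0, -0.128, 0.8], [136, -16.8, 0, -0.171, 0.8], [170, -21, 0, -0.214, 0.8]]
  ]
}}

```text
clock: 11.75
eef_pos: [450.0, 34.6, 284.9]
tool_rot: [0.627, 0.779, 0.0, 0.0]
ft_force: [0.9, 0.2, -0.2]
gripper_width: 73.6
grip_force: 0.0
```

Request:
{"method": "servo_tool", "body": {
  "steps": [
    [[34, 3.2, 0, 0, 0.8], [68, 6.4, 0, 0, 0.8], [102.3, 9.5, 0, 0, 0.8], [102.3, 9.5, 0, 0, 0.8]]
  ]
}}

```text
clock: 12.08
eef_pos: [436.9, 139.3, 284.7]
tool_rot: [0.626, 0.78, 0.001, -0.001]
ft_force: [0.3, -0.3, -0.3]
gripper_width: 73.3
grip_force: 0.0
```

```bash
cat > box.py <<'E'
from h import *
np.set_printoptions(precision=1,suppress=True)
def white(im):
    h=cv2.cvtColor(im,cv2.COLOR_RGB2HSV); return h
s=robot.observe(); im=robot.read_camera("wrist"); W=cam("wrist",s); T=cam("top"); print(s["eef_pos"],s["clock"],np.degrees(pose(s)[1]))
for th in("dotted_box","plain_box"):
  for d in robot.cut_out("wrist",th)[:3]:
    m=d["region"].astype(np.uint8); c=max(cv2.findContours(m,0,2)[0],key=cv2.contourArea); w=np.array([onz(W,q[0],28)[:2] for q in c],np.float32);print(th,round(d["score"],2),d["extent"],cv2.minAreaRect(w),np.median(im[d["region"]],0))
for d in robot.cut_out("wrist","orange_tray")[:1]:
    m=d["region"].astype(np.uint8); c=max(cv2.findContours(m,0,2)[0],key=cv2.contourArea); w=np.array([onz(W,q[0],10)[:2] for q in c],np.float32);print(round(d["score"],2),d["extent"],cv2.minAreaRect(w))
E
python3 box.py
python3 - <<'E'
from h import *
im=cv2.imread("pics/top0.png"); 
s=robot.observe(); w=robot.read_camera("wrist"); save(w,"w5.png"); print(s["eef_pos"],s["tool_rot"])
E
```

```text
[436.9 139.3 284.7] 12.0833 12.504845467882856
dotted_box 0.81 [282.4, 213.1, 71.2, 70.7] ((436.489501953125, 134.8040771484375), (43.475154876708984, 47.824764251708984), 2.7988646030426025) [254. 190. 130.]
dotted_box 0.73 [421.8, 184.9, 84.6, 72.4] ((519.5464477539062, 172.3512725830078), (43.187320709228516, 49.57366943359375), 87.552001953125) [101. 238. 228.]
plain_box 0.84 [383.6, 327.9, 38.8, 74.7] ((504.6319580078125, 83.95955657958984), (22.730884552001953, 19.52696990966797), 14.96950626373291) [99. 55. 37.]
plain_box 0.37 [283.6, 212.8, 73.7, 74.3] ((436.7670593261719, 134.31298828125), (44.867313385009766, 46.269596099853516), 48.065982818603516) [254. 190. 130.]
0.98 [365.5, 0.0, 157.9, 110.2] ((483.78826904296875, 263.04302978515625), (91.28114318847656, 60.24531173706055), 12.47320556640625)
[438.40236762 134.37834317 284.9038865 ] [ 6.28081649e-01  7.78147414e-01 -1.40500467e-04  1.52839962e-04]
```

View pics/w5.png

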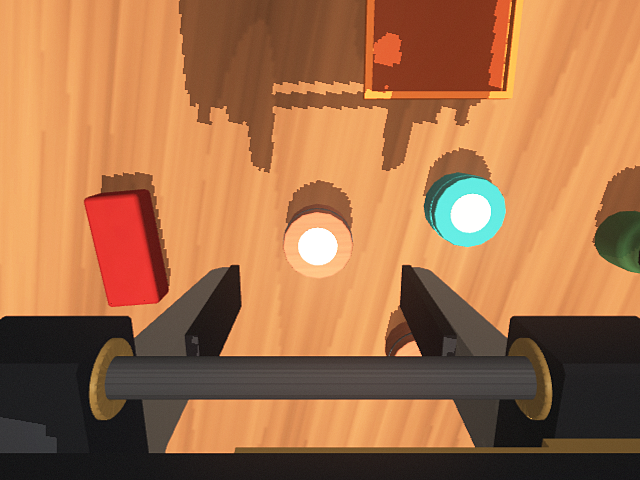

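The wrist view shows the copper dotted box at (318,246) with the turquoise one at (470,212), and the orange tray's near edge running from (365,98) to (511,97).

Run:
```python
from h import *
np.set_printoptions(precision=1,suppress=True)
W=cam("wrist",dict(eef_pos=np.array([438.4,134.38,284.9]),tool_rot=np.array([.62808,.77815,-.00014,.00015]))); T=cam("top")
print(tri(W,(317.5,246),T,(251,317)))
e=[onz(W,q,10)[:2] for q in((365,98),(511,97))]; print(e)
t=np.radians(12.3); y=np.array([-np.sin(t),np.cos(t)]); c=(e[0]+e[1])/2+85*y; print(c); c=(c+[472.7,318.2])/2
A=c+41.5*y;B=c-41.5*y;print(c,A,B)
P=(437.3,131.9); M=np.add(P,A)/2
plan([(*P,199,12.3),(*P,265,12.3),(*M,265,12.3),(*A,265,12.3),(*A,203.5,12.3),(*A,290,12.3),((A[0]+524)/2,(A[1]+64)/2-8,290,12.3),(524,64,290,12.3)],(np.array([437.5,132,285.]),np.radians(12.3)))
```

```text
(array([436.7, 132.7,  32.1]), np.float64(0.4347902943762788))
[array([446.8, 224.5]), array([533.8, 243.9])]
[472.2 317.3]
[472.5 317.7] [463.6 358.3] [481.3 277.2]
shift [-0.1, -0.2, 86.0] turn -0.0 rows>= 3
shift [0.0, -0.0, -66.0] turn -0.0 rows>= 2
shift [107.8, 37.0, 0.0] turn -0.0 rows>= 3
shift [107.8, 36.9, 0.0] turn -0.0 rows>= 3
shift [0.0, 0.0, 61.5] turn -0.0 rows>= 2
shift [0.0, 0.0, -86.5] turn -0.0 rows>= 3
shift [-158.0, -3.5, 0.0] turn -0.0 rows>= 4
shift [-142.4, -0.2, 0.0] turn -0.0 rows>= 4
```

Request:
{"method": "servo_tool", "body": {
  "steps": [
    [[0, 0, 40, 0, 0.8], [0, 0, 75, 0, 0.8], [0, 0, 86, 0, 0.8], [0, 0, 86, 0, 0.8], [0, 0, 86, 0, 0]]
  ],
  "force": 20
}}

```text
clock: 12.75
eef_pos: [438.5, 134.0, 198.8]
tool_rot: [0.629, 0.778, -0.0, -0.0]
ft_force: [0.6, 0.0, -0.1]
gripper_width: 68.9
grip_force: 0.0
```

Request:
{"method": "servo_tool", "body": {
  "steps": [
    [[0, 0, 0, 0, 0], [0, 0, 0, 0, 0], [0, 0, 0, 0, 0], [0, 0, 0, 0, 0], [0, 0, 0, 0, 0]]
  ]
}}

```text
clock: 13.17
eef_pos: [438.8, 135.0, 200.1]
tool_rot: [0.628, 0.778, 0.0, 0.001]
ft_force: [-1.3, -1.5, 6.6]
gripper_width: 43.2
grip_force: 20.0
```

Request:
{"method": "servo_tool", "body": {
  "steps": [
    [[0, 0, -30, 0, 0], [0, 0, -66, 0, 0], [36, 12.3, -66, 0, 0], [72, 24.6, -66, 0, 0], [107.8, 37, -66, 0, 0]]
  ]
}}

```text
clock: 13.58
eef_pos: [452.0, 249.5, 266.3]
tool_rot: [0.629, 0.778, 0.001, 0.001]
ft_force: [2.0, -0.1, -1.4]
gripper_width: 43.6
grip_force: 20.0
```

Request:
{"method": "servo_tool", "body": {
  "steps": [
    [[36, 12.3, 0, 0, 0], [72, 24.6, 0, 0, 0], [107.8, 36.9, 0, 0, 0], [107.8, 36.9, 20, 0, 0], [107.8, 36.9, 40, 0, 0]]
  ]
}}

```text
clock: 14.0
eef_pos: [465.3, 363.9, 225.9]
tool_rot: [0.627, 0.779, 0.002, 0.001]
ft_force: [0.2, 0.0, -1.8]
gripper_width: 43.1
grip_force: 20.0
```

Request:
{"method": "servo_tool", "body": {
  "steps": [
    [[0, 0, 12, 0, 0], [0, 0, 21.5, 0, 0], [0, 0, 21.5, 0, 0], [0, 0, 21.5, 0, 0], [0, 0, 21.5, 0, 0.65]]
  ]
}}

```text
clock: 14.42
eef_pos: [465.3, 361.1, 203.9]
tool_rot: [0.628, 0.778, 0.0, 0.0]
ft_force: [0.4, 0.4, -1.0]
gripper_width: 48.2
grip_force: 0.0
```

Request:
{"method": "servo_tool", "body": {
  "steps": [
    [[0, 0, 0, 0, 0.65], [0, 0, 0, 0, 0.65], [0, 0, 0, 0, 0.65], [0, 0, -40, 0, 0.65], [0, 0, -80, 0, 0.8]]
  ]
}}

```text
clock: 14.83
eef_pos: [463.7, 360.6, 281.5]
tool_rot: [0.628, 0.778, -0.003, -0.002]
ft_force: [0.7, 1.3, 1.5]
gripper_width: 64.5
grip_force: 0.0
```

Request:
{"method": "servo_tool", "body": {
  "steps": [
    [[-40, -1, -6, 0, 0.8], [-80, -2, -6, 0, 0.8], [-120, -3, -6, 0, 0.8], [-158, -3.5, -6.5, 0, 0.8]]
  ]
}}

```text
clock: 15.17
eef_pos: [494.9, 204.6, 290.6]
tool_rot: [0.628, 0.778, 0.0, 0.0]
ft_force: [-0.7, 0.1, 1.1]
gripper_width: 73.6
grip_force: 0.0
```

Request:
{"method": "servo_tool", "body": {
  "steps": [
    [[-36, 0, 0, 0, 0.8], [-72, 0, 0, 0, 0.8], [-108, 0, 0, 0, 0.8], [-142.4, 0, 0, 0, 0.8], [-142.4, 0, 0, 0, 0.8]]
  ]
}}

```text
clock: 15.58
eef_pos: [526.2, 62.1, 290.7]
tool_rot: [0.63, 0.777, -0.0, 0.002]
ft_force: [-0.3, -0.1, -0.4]
gripper_width: 73.3
grip_force: 0.0
```

```bash
python3 box.py
python3 - <<'E'
from h import *
B=(481.3,277.2);P=(524,64);M=np.add(P,B)/2
plan([(*P,199,12.3),(*P,265,12.3),(*M,265,12.3),(*B,265,12.3)],(np.array([524,64,290.]),np.radians(12.3)))
s=robot.observe(); save(robot.read_camera("wrist"),"w6.png"); print(s["eef_pos"],s["tool_rot"])
E
```

```text
[526.2  62.1 290.7] 15.5833 11.900706295889881
dotted_box 0.63 [313.4, 16.2, 77.8, 83.8] ((523.363037109375, 170.8212127685547), (43.64119338989258, 43.54865646362305), 26.57422637939453) [ 58. 141. 131.]
dotted_box 0.61 [253.7, 400.4, 104.0, 46.9] ((544.1239624023438, -75.9012680053711), (71.56814575195312, 39.32516860961914), 11.809053421020508) [218. 159.  81.]
plain_box 0.92 [283.2, 194.0, 68.1, 75.5] ((524.01416015625, 65.90118408203125), (42.57730484008789, 46.42562484741211), 11.844284057617188) [253. 179. 120.]
shift [0.0, 0.0, 91.0] turn -0.0 rows>= 3
shift [0.0, 0.0, -66.0] turn -0.0 rows>= 2
shift [108.7, 1.8, 0.0] turn -0.0 rows>= 3
shift [108.7, 1.9, 0.0] turn -0.0 rows>= 3
[524.77078263  67.74699454 289.96310399] [ 6.27757038e-01  7.78409294e-01  1.01697156e-04 -2.49562362e-04]
```

View pics/w6.png

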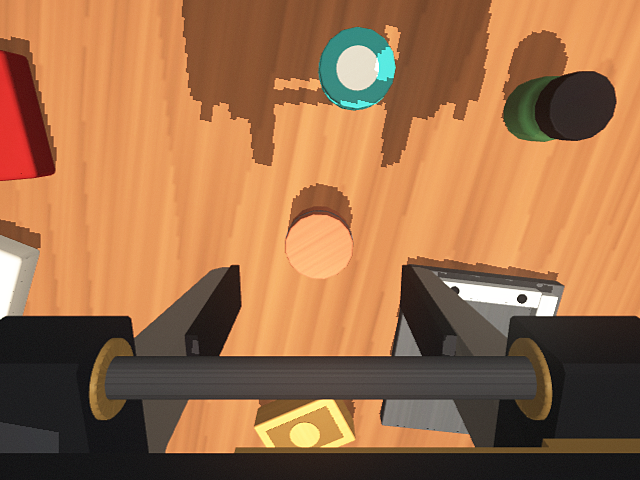

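The plain copper box is centred under the gripper at (319,246), and the turquoise one at (357,67) is undisturbed. The fixture corner is close to the right-hand finger, so I'll narrow the opening before descending.

Request:
{"method": "servo_tool", "body": {
  "steps": [
    [[0, 0, 40, 0, 0.66], [0, 0, 65, 0, 0.66], [0, 0, 91, 0, 0.66], [0, 0, 91, 0, 0.66], [0, 0, 91, 0, 0]]
  ]
}}

```text
clock: 16.25
eef_pos: [524.1, 68.2, 198.1]
tool_rot: [0.627, 0.779, -0.001, -0.001]
ft_force: [-0.2, -0.3, -0.5]
gripper_width: 56.1
grip_force: 0.0
```

Request:
{"method": "servo_tool", "body": {
  "steps": [
    [[0, 0, 0, 0, 0], [0, 0, 0, 0, 0], [0, 0, 0, 0, 0], [0, 0, 0, 0, 0]]
  ]
}}

```text
clock: 16.58
eef_pos: [526.0, 67.2, 201.0]
tool_rot: [0.628, 0.778, 0.001, 0.001]
ft_force: [-1.3, 2.7, 6.7]
gripper_width: 43.2
grip_force: 20.0
```

Request:
{"method": "servo_tool", "body": {
  "steps": [
    [[0, 0, -30, 0, 0], [0, 0, -66, 0, 0], [36, 0.6, -66, 0, 0], [72, 1.2, -66, 0, 0], [108.7, 1.8, -66, 0, 0]]
  ]
}}

```text
clock: 17.0
eef_pos: [504.0, 174.3, 266.6]
tool_rot: [0.629, 0.778, 0.001, 0.001]
ft_force: [-0.1, -0.1, 0.2]
gripper_width: 43.3
grip_force: 20.0
```

Request:
{"method": "servo_tool", "body": {
  "steps": [
    [[36, 0.6, 0, 0, 0], [72, 1.2, 0, 0, 0], [108.7, 1.8, 0, 0, 0], [108.7, 1.8, 20, 0, 0], [108.7, 1.8, 40, 0, 0]]
  ]
}}

```text
clock: 17.42
eef_pos: [482.7, 282.6, 226.4]
tool_rot: [0.626, 0.779, 0.002, 0.001]
ft_force: [-0.5, -0.2, -0.6]
gripper_width: 42.9
grip_force: 20.0
```

Request:
{"method": "servo_tool", "body": {
  "steps": [
    [[0, 0, 12, 0, 0], [0, 0, 21.5, 0, 0], [0, 0, 21.5, 0, 0], [0, 0, 21.5, 0, 0], [0, 0, 21.5, 0, 0.65]]
  ]
}}

```text
clock: 17.83
eef_pos: [483.1, 279.9, 204.0]
tool_rot: [0.628, 0.778, 0.0, 0.0]
ft_force: [0.4, -0.5, 0.1]
gripper_width: 48.3
grip_force: 0.0
```

Request:
{"method": "servo_tool", "body": {
  "steps": [
    [[0, 0, 0, 0, 0.65], [0, 0, 0, 0, 0.65], [0, 0, 0, 0, 0.65], [0, 0, -40, 0, 0.65], [0, 0, -80, 0, 0.8]]
  ]
}}

```text
clock: 18.25
eef_pos: [481.2, 279.7, 281.7]
tool_rot: [0.628, 0.778, -0.003, -0.002]
ft_force: [0.6, 0.6, 0.7]
gripper_width: 64.5
grip_force: 0.0
```

Run:
```python
from h import *
s=robot.observe(); save(cv2.resize(robot.read_camera("wrist"),(400,300)),"w7.png"); print(s["eef_pos"],s["clock"])
plan([(515,130,310,-9),(545,-20,310,-30),(545,-65,300,-51.8)],(np.array([481.3,277.2,283.5]),np.radians(12.3)))
```

```text
[481.20715558 279.70659383 281.67047972] 18.25
shift [-151.0, 1.6, -26.5] turn 0.372 rows>= 4
shift [-143.5, 53.1, 0.0] turn 0.366 rows>= 4
shift [-38.9, 22.5, 10.0] turn 0.381 rows>= 4
```

View pics/w7.png

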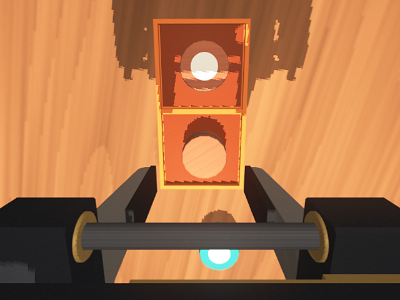

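Both boxes stand upright and centred in their bays, at (204,66) and (204,157). Next is the die block.

Request:
{"method": "servo_tool", "body": {
  "steps": [
    [[-38, 0.4, -26, 0.093, 0.9], [-76, 0.8, -26, 0.186, 0.9], [-113, 1.2, -26, 0.28, 0.9], [-151, 1.6, -26.5, 0.372, 0.9]]
  ]
}}

```text
clock: 18.63
eef_pos: [516.3, 131.6, 311.0]
tool_rot: [0.762, 0.647, 0.001, 0.001]
ft_force: [1.1, 0.1, -0.8]
gripper_width: 82.9
grip_force: 0.0
```

Request:
{"method": "servo_tool", "body": {
  "steps": [
    [[-36, 13.3, 0, 0.092, 0.9], [-72, 26.6, 0, 0.183, 0.9], [-108, 39.9, 0, 0.275, 0.9], [-143.5, 53.1, 0, 0.366, 0.9]]
  ]
}}

```text
clock: 18.97
eef_pos: [545.9, -19.1, 310.3]
tool_rot: [0.868, 0.497, 0.0, 0.0]
ft_force: [1.0, -0.1, 0.7]
gripper_width: 82.6
grip_force: 0.0
```

Request:
{"method": "servo_tool", "body": {
  "steps": [
    [[-10, 5.6, 10, 0.095, 0.9], [-20, 11.2, 10, 0.19, 0.9], [-30, 16.8, 10, 0.285, 0.9], [-38.9, 22.5, 10, 0.381, 0.9], [-38.9, 22.5, 10, 0.381, 0.9]]
  ]
}}

```text
clock: 19.38
eef_pos: [545.9, -63.7, 300.2]
tool_rot: [0.946, 0.324, 0.0, 0.001]
ft_force: [-0.7, -1.4, 0.6]
gripper_width: 82.8
grip_force: 0.0
```

Request:
{"method": "servo_tool", "body": {
  "steps": [
    [[0, 0, 0, 0, 0.9], [0, 0, 0, 0, 0.9], [0, 0, 0, 0, 0.9]]
  ]
}}

```text
clock: 19.63
eef_pos: [545.7, -61.4, 300.0]
tool_rot: [0.945, 0.327, 0.0, -0.0]
ft_force: [0.1, 0.3, 0.2]
gripper_width: 82.4
grip_force: 0.0
```

Run:
```python
from h import *
np.set_printoptions(precision=1,suppress=True)
s=robot.observe(); im=robot.read_camera("wrist"); save(im,"w8.png"); np.save("w8C.npy",np.r_[s["eef_pos"],s["tool_rot"]]); W=cam("wrist",s)
print(s["clock"],s["eef_pos"],np.degrees(pose(s)[1]),s["ft_force"])
for th,z in(("die_block",22),("fixture",10)):
  for d in robot.cut_out("wrist",th)[:1]:
    m=d["region"].astype(np.uint8); c=max(cv2.findContours(m,0,2)[0],key=cv2.contourArea); w=np.array([onz(W,q[0],z)[:2] for q in c],np.float32);r=cv2.minAreaRect(w); print(th,round(d["score"],2),d["extent"],r,cv2.boxPoints(cv2.minAreaRect(c)).tolist())
```

```text
19.6333 [545.7 -61.4 300. ] -51.77585295950338 [0.1 0.3 0.2]
die_block 0.6 [311.3, 202.8, 67.3, 93.7] ((546.770263671875, -80.8260726928711), (66.82908630371094, 43.713104248046875), 38.19718933105469) [[310.0, 202.0], [375.0, 202.0], [375.0, 296.0], [310.0, 296.0]]
fixture 0.74 [217.2, 0.0, 266.9, 177.1] ((651.884521484375, -3.097503662109375), (109.83890533447266, 129.70574951171875), 5.276473045349121) [[211.53842163085938, 60.69230651855469], [313.2307434082031, -91.84616088867188], [487.2307434082031, 24.153839111328125], [385.5384216308594, 176.6923065185547]]
```

View pics/w8.png

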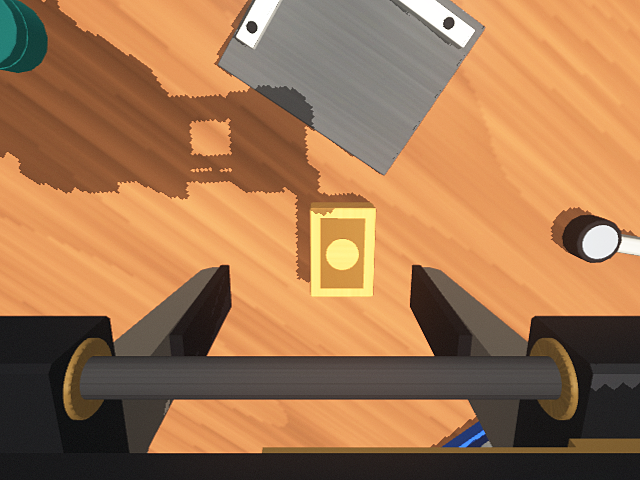

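The wrist view shows the die's top corners at (311,208), (376,207), (373,296) and (312,296), and its boss at (342,254). The fixture's near corners are at (217,64), (385,175) and (484,30). The jar is out of view.

Run:
```python
from h import *
np.set_printoptions(precision=1,suppress=True)
v=np.load("w8C.npy"); W=cam("wrist",dict(eef_pos=v[:3],tool_rot=v[3:])); T=cam("top")
print("boss",tri(W,(342.3,254),T,(364.2,258.4)),"fixNR",tri(W,(385,175),T,(357.2,230.8)),"NL",tri(W,(217,64),T,(290.6,237.8)))
c=[onz(W,q,22)[:2] for q in((311,208),(376,207),(373,296),(312,296))]
print(c,np.mean(c,0)); ang=lambda d:np.degrees(np.arctan2(d[1],d[0]))
print([ang(c[0]-c[3]),ang(c[1]-c[2]),ang(c[1]-c[0]),ang(c[2]-c[3])],[np.linalg.norm(c[i]-c[i-1]) for i in range(4)])
f=[onz(W,q,10)[:2] for q in((217,64),(385,175),(484,30))]
print(f,ang(f[0]-f[1]),ang(f[2]-f[1]),np.linalg.norm(f[0]-f[1]),np.linalg.norm(f[2]-f[1]))
t=np.radians((ang(f[0]-f[1])-90+ang(f[2]-f[1]))/2); R=np.array([[np.cos(t),-np.sin(t)],[np.sin(t),np.cos(t)]])
for q,l in zip(f,((-65,53),(-65,-77),(45,-77))): print("origin",q-R@np.array(l))
# same rim in the top picture
print(np.degrees(t))
```

```text
boss (array([545. , -81. ,  24.1]), np.float64(2.2052086469615917)) fixNR (array([602.8, -71.1,   9.5]), np.float64(4.411019721221842)) NL (array([591.5,  59.9,  -0.4]), np.float64(1.2253874837974523))
[array([556.9, -46.2]), array([584. , -79.6]), array([ 534.2, -118.9]), array([507.8, -85.3])] [545.7 -82.5]
[np.float64(38.50741237129221), np.float64(38.30462589468278), np.float64(-50.90515884033678), np.float64(-51.802772044023335)] [np.float64(62.803407147285256), np.float64(43.00608287063319), np.float64(63.47631721058132), np.float64(42.779788768111636)]
[array([591.4,  56.5]), array([603.9, -72.9]), array([710.4, -62.9])] 95.52542996808346 5.399567385960379 129.99236628081994 106.93435843656837
origin [661.2   9.9]
origin [661.3   9.9]
origin [658.3   9.5]
5.462498677021919
```

The fixture origin comes out near (660, 9.8) at 5.5°, and the die at (545.5, -82) with its long side at 38.3°. Heights fit the text, apart from one fixture corner at -0.4 mm, where the top-view pixel is coarse. I'll feel for contact when setting the die down.

Run:
```python
from h import *
s=robot.observe(); print(s["eef_pos"])
P=(545.5,-82); t=np.radians(5.46); R=np.array([[np.cos(t),-np.sin(t)],[np.sin(t),np.cos(t)]])
A=np.array([660,9.8])+R@[-9,-7.]
print(A)
plan([(*P,260,-51.7),(*P,201,-51.7),(*P,265,-51.7),(*((A+P)/2),265,-23),(*A,265,5.46),(*A,220,5.46)])
```

```text
[545.73735315 -61.46919738 300.02433537]
[651.70688986   1.97540261]
shift [-12.9, 16.0, 40.0] turn -0.002 rows>= 2
shift [0.0, -0.0, 59.0] turn -0.0 rows>= 2
shift [0.0, -0.0, -64.0] turn -0.0 rows>= 2
shift [67.7, -0.1, 0.0] turn -0.501 rows>= 5
shift [59.4, 32.5, 0.0] turn -0.497 rows>= 4
shift [-0.0, 0.0, 45.0] turn 0.0 rows>= 2
```

Request:
{"method": "servo_tool", "body": {
  "steps": [
    [[-12.9, 16, 30, 0, 0.75], [-12.9, 16, 60, 0, 0.75], [-12.9, 16, 85, 0, 0.75], [-12.9, 16, 99, 0, 0.75], [-12.9, 16, 99, 0, 0.75]]
  ],
  "force": 50
}}

```text
clock: 20.2
eef_pos: [543.6, -81.7, 197.3]
tool_rot: [0.945, 0.327, -0.003, -0.002]
ft_force: [-0.8, -0.0, 0.5]
gripper_width: 68.7
grip_force: 0.0
```

Request:
{"method": "servo_tool", "body": {
  "steps": [
    [[0, 0, 0, 0, 0.75], [0, 0, 0, 0, 0], [0, 0, 0, 0, 0], [0, 0, 0, 0, 0], [0, 0, 0, 0, 0]]
  ]
}}

```text
clock: 20.62
eef_pos: [545.5, -82.1, 202.0]
tool_rot: [0.945, 0.326, 0.0, -0.001]
ft_force: [-4.0, 6.1, 5.4]
gripper_width: 44.3
grip_force: 3.0
```

Request:
{"method": "servo_tool", "body": {
  "steps": [
    [[0, 0, 0, 0, 0], [0, 0, 0, 0, 0], [0, 0, -20, 0, 0], [0, 0, -45, 0, 0], [0, 0, -64, 0, 0]]
  ]
}}

```text
clock: 21.03
eef_pos: [544.9, -82.4, 265.3]
tool_rot: [0.945, 0.326, -0.001, -0.0]
ft_force: [0.5, -0.8, -5.6]
gripper_width: 43.1
grip_force: 50.0
```

Holding the die: the 5.6 N load fits about 0.55 kg. Carrying it to the fixture while turning.

Request:
{"method": "servo_tool", "body": {
  "steps": [
    [[13.5, 0, 0, -0.1, 0], [27, 0, 0, -0.2, 0], [40.6, 0, 0, -0.3, 0], [54, 0, 0, -0.4, 0], [67.7, 0, 0, -0.501, 0]]
  ]
}}

```text
clock: 21.45
eef_pos: [598.5, -40.3, 263.9]
tool_rot: [0.833, 0.553, -0.001, -0.001]
ft_force: [0.3, 0.3, -5.2]
gripper_width: 43.4
grip_force: 50.0
```

Request:
{"method": "servo_tool", "body": {
  "steps": [
    [[12, 6.5, 0, -0.1, 0], [24, 13, 0, -0.2, 0], [36, 19.5, 0, -0.3, 0], [48, 26, 0, -0.4, 0], [59.4, 32.5, 0, -0.497, 0]]
  ]
}}

```text
clock: 21.87
eef_pos: [651.8, 1.6, 263.6]
tool_rot: [0.672, 0.741, -0.001, -0.001]
ft_force: [0.3, 0.5, -5.5]
gripper_width: 43.6
grip_force: 50.0
```

Request:
{"method": "servo_tool", "body": {
  "steps": [
    [[0, 0, 0, 0, 0], [0, 0, 20, 0, 0], [0, 0, 40, 0, 0], [0, 0, 46, 0, 0], [0, 0, 46, 0, 0]]
  ]
}}

```text
clock: 22.28
eef_pos: [650.0, 0.9, 215.6]
tool_rot: [0.674, 0.738, -0.002, -0.003]
ft_force: [-0.9, -0.2, -6.0]
gripper_width: 43.6
grip_force: 50.0
```

Request:
{"method": "servo_tool", "body": {
  "steps": [
    [[0, 0, 0, 0, 0], [0, 0, 0, 0, 0], [0, 0, 0, 0, 0], [0, 0, 0, 0, 0]]
  ]
}}

```text
clock: 22.62
eef_pos: [652.5, 0.8, 220.4]
tool_rot: [0.674, 0.739, 0.001, 0.001]
ft_force: [0.4, 0.0, -5.6]
gripper_width: 43.0
grip_force: 50.0
```

Run:
```python
from h import *
np.set_printoptions(precision=2,suppress=True)
s=robot.observe(); save(robot.read_camera("wrist"),"w9.png"); p,a,R=pose(s); np.save("w9C.npy",np.r_[s["eef_pos"],s["tool_rot"]])
print(s["clock"],p,np.degrees(a),s["ft_force"],s["moment"]); print(R)
t=np.radians(5.46);Q=np.array([[np.cos(t),-np.sin(t)],[np.sin(t),np.cos(t)]]); print("local",Q.T@(p[:2]-[660,9.8]))
```

```text
22.6167 [652.51   0.8  220.41] 5.2533850840078005 [ 0.38  0.04 -5.6 ] [-0.09  0.05  0.04]
[[-0.09  1.    0.  ]
 [ 1.    0.09 -0.  ]
 [-0.    0.   -1.  ]]
local [-8.31 -8.25]
```

View pics/w9.png

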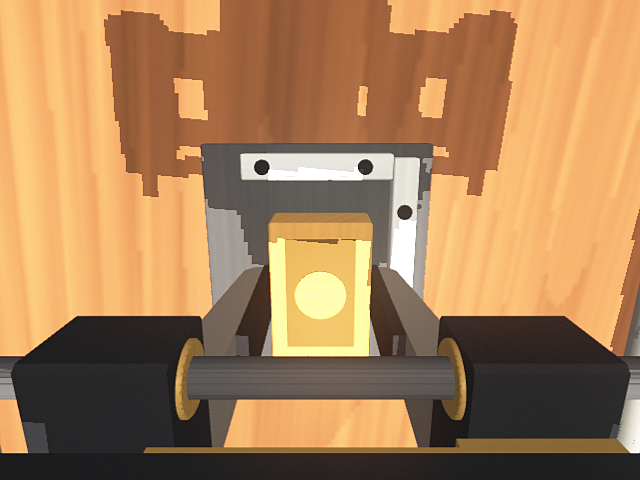

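The wrist view shows the die held square over the plate. The short fence is at rows 153 to 180, the long fence's inner face at column 391, and both gaps are still open. Lowering onto the plate by feel.

Request:
{"method": "servo_tool", "body": {
  "steps": [
    [[0, 0, 3, 0, 0], [0, 0, 6, 0, 0], [0, 0, 6, 0, 0], [0, 0, 6, 0, 0]]
  ]
}}

```text
clock: 23.0
eef_pos: [651.8, 1.0, 212.4]
tool_rot: [0.674, 0.739, -0.0, -0.0]
ft_force: [-0.3, 0.6, -5.4]
gripper_width: 43.0
grip_force: 50.0
```

Request:
{"method": "servo_tool", "body": {
  "steps": [
    [[0, 0, 1, 0, 0], [0, 0, 1, 0, 0], [0, 0, 1.5, 0, 0], [0, 0, 1.5, 0, 0]]
  ]
}}

```text
clock: 23.33
eef_pos: [652.1, 1.0, 212.1]
tool_rot: [0.674, 0.739, 0.0, 0.0]
ft_force: [-1.6, 0.2, -1.0]
gripper_width: 43.3
grip_force: 50.0
```

Request:
{"method": "servo_tool", "body": {
  "steps": [
    [[0, 0, 0.5, 0, 0], [0, 0, 0.5, 0, 0], [0, 0, 1, 0, 0], [0, 0, 1, 0, 0]]
  ]
}}

```text
clock: 23.67
eef_pos: [652.2, 1.0, 212.0]
tool_rot: [0.674, 0.739, -0.0, 0.0]
ft_force: [-6.1, 1.9, 7.6]
gripper_width: 43.3
grip_force: 50.0
```

The die touches the plate at TCP z ≈ 212, as expected. Sliding it towards the short fence (tool +x).

Request:
{"method": "servo_tool", "body": {
  "steps": [
    [[2, 0, -0.6, 0, 0], [4, 0, -0.6, 0, 0], [6, 0, -0.6, 0, 0], [8, 0, -0.6, 0, 0], [8, 0, -0.6, 0, 0]]
  ]
}}

```text
clock: 24.08
eef_pos: [652.1, 8.7, 212.1]
tool_rot: [0.674, 0.739, 0.001, 0.002]
ft_force: [0.9, -5.1, 3.5]
gripper_width: 43.5
grip_force: 50.0
```

Request:
{"method": "servo_tool", "body": {
  "steps": [
    [[1, 0, 0, 0, 0], [2, 0, 0, 0, 0], [2, 0, 0, 0, 0]]
  ]
}}

```text
clock: 24.33
eef_pos: [651.9, 10.6, 212.1]
tool_rot: [0.674, 0.739, 0.001, 0.001]
ft_force: [1.1, -5.3, 4.1]
gripper_width: 43.7
grip_force: 50.0
```

Request:
{"method": "servo_tool", "body": {
  "steps": [
    [[1, 0, 0, 0, 0], [1.5, 0, 0, 0, 0], [2, 0, 0, 0, 0], [2, 0, 0, 0, 0]]
  ]
}}

```text
clock: 24.67
eef_pos: [651.6, 12.4, 212.0]
tool_rot: [0.674, 0.739, 0.0, 0.001]
ft_force: [0.9, -5.4, 3.7]
gripper_width: 43.3
grip_force: 50.0
```

Request:
{"method": "servo_tool", "body": {
  "steps": [
    [[0.5, 0, 0, 0, 0], [1, 0, 0, 0, 0], [1, 0, 0, 0, 0]]
  ]
}}

```text
clock: 24.92
eef_pos: [651.6, 13.4, 212.1]
tool_rot: [0.674, 0.739, 0.0, 0.001]
ft_force: [0.9, -5.5, 4.0]
gripper_width: 43.3
grip_force: 50.0
```

Request:
{"method": "servo_tool", "body": {
  "steps": [
    [[0.5, 0, 0, 0, 0], [1, 0, 0, 0, 0], [1, 0, 0, 0, 0]]
  ]
}}

```text
clock: 25.17
eef_pos: [651.5, 14.4, 212.1]
tool_rot: [0.674, 0.739, 0.0, 0.001]
ft_force: [0.7, -6.1, 5.1]
gripper_width: 43.6
grip_force: 50.0
```

Request:
{"method": "servo_tool", "body": {
  "steps": [
    [[0.5, 0, 0, 0, 0], [1, 0, 0, 0, 0], [1, 0, 0, 0, 0]]
  ]
}}

```text
clock: 25.42
eef_pos: [651.4, 15.4, 212.1]
tool_rot: [0.674, 0.739, 0.0, 0.001]
ft_force: [-0.0, -5.3, 4.1]
gripper_width: 43.1
grip_force: 50.0
```

Request:
{"method": "servo_tool", "body": {
  "steps": [
    [[0.5, 0, 0, 0, 0], [1, 0, 0, 0, 0], [1, 0, 0, 0, 0]]
  ]
}}

```text
clock: 25.67
eef_pos: [651.3, 16.0, 212.1]
tool_rot: [0.674, 0.739, 0.0, 0.002]
ft_force: [0.3, -6.6, 3.9]
gripper_width: 43.1
grip_force: 50.0
```

Request:
{"method": "servo_tool", "body": {
  "steps": [
    [[0.5, 0, 0, 0, 0], [1, 0, 0, 0, 0], [1, 0, 0, 0, 0]]
  ]
}}

```text
clock: 25.92
eef_pos: [651.3, 16.3, 212.1]
tool_rot: [0.674, 0.739, -0.0, 0.002]
ft_force: [0.9, -8.8, 2.3]
gripper_width: 43.4
grip_force: 50.0
```

Request:
{"method": "servo_tool", "body": {
  "steps": [
    [[0.3, 0, 0, 0, 0], [0.6, 0, 0, 0, 0], [0.6, 0, 0, 0, 0]]
  ]
}}

```text
clock: 26.17
eef_pos: [651.2, 16.5, 212.1]
tool_rot: [0.674, 0.739, -0.001, 0.003]
ft_force: [0.6, -11.5, 2.8]
gripper_width: 43.2
grip_force: 50.0
```

In contact with the short fence. Now sliding towards the long fence (tool +y).

Request:
{"method": "servo_tool", "body": {
  "steps": [
    [[-0.5, 2, 0, 0, 0], [-0.5, 4, 0, 0, 0], [-0.5, 6, 0, 0, 0], [-0.5, 7, 0, 0, 0], [-0.5, 7, 0, 0, 0]]
  ]
}}

```text
clock: 26.58
eef_pos: [655.3, 16.6, 212.1]
tool_rot: [0.673, 0.739, -0.006, -0.003]
ft_force: [-20.5, -11.9, 22.0]
gripper_width: 43.3
grip_force: 50.0
```

Request:
{"method": "servo_tool", "body": {
  "steps": [
    [[0, 1, 0, 0, 0], [0, 2, 0, 0, 0], [0, 2, 0, 0, 0]]
  ]
}}

```text
clock: 26.83
eef_pos: [657.2, 16.8, 212.0]
tool_rot: [0.673, 0.739, -0.006, -0.003]
ft_force: [-20.1, -11.9, 21.2]
gripper_width: 43.4
grip_force: 50.0
```

Request:
{"method": "servo_tool", "body": {
  "steps": [
    [[0, 0.5, 0, 0, 0], [0, 1, 0, 0, 0], [0, 1, 0, 0, 0]]
  ]
}}

```text
clock: 27.08
eef_pos: [658.1, 16.9, 212.1]
tool_rot: [0.673, 0.739, -0.006, -0.003]
ft_force: [-22.0, -12.9, 21.8]
gripper_width: 43.3
grip_force: 50.0
```

Request:
{"method": "servo_tool", "body": {
  "steps": [
    [[0, 0.5, 0, 0, 0], [0, 1, 0, 0, 0], [0, 1, 0, 0, 0]]
  ]
}}

```text
clock: 27.33
eef_pos: [659.1, 17.0, 212.1]
tool_rot: [0.673, 0.739, -0.006, -0.003]
ft_force: [-20.5, -12.2, 21.7]
gripper_width: 43.8
grip_force: 50.0
```

Downward force has risen to 22 N, so I'll ease up slightly and continue.

Request:
{"method": "servo_tool", "body": {
  "steps": [
    [[-0.3, 0, -0.7, 0, 0], [-0.3, 0, -1.2, 0, 0], [-0.3, 0, -1.2, 0, 0]]
  ]
}}

```text
clock: 27.58
eef_pos: [659.4, 16.9, 212.1]
tool_rot: [0.674, 0.739, -0.005, -0.002]
ft_force: [-14.3, -12.8, 12.0]
gripper_width: 43.2
grip_force: 50.0
```

Request:
{"method": "servo_tool", "body": {
  "steps": [
    [[0, 0.5, 0, 0, 0], [0, 1, 0, 0, 0], [0, 1, 0, 0, 0]]
  ]
}}

```text
clock: 27.83
eef_pos: [660.3, 17.0, 212.1]
tool_rot: [0.674, 0.739, -0.005, -0.003]
ft_force: [-15.9, -12.4, 13.8]
gripper_width: 42.9
grip_force: 50.0
```

Request:
{"method": "servo_tool", "body": {
  "steps": [
    [[0, 0.5, 0, 0, 0], [0, 1, 0, 0, 0], [0, 1, 0, 0, 0]]
  ]
}}

```text
clock: 28.08
eef_pos: [661.3, 17.1, 212.1]
tool_rot: [0.674, 0.739, -0.005, -0.003]
ft_force: [-15.5, -11.7, 13.7]
gripper_width: 43.5
grip_force: 50.0
```

Request:
{"method": "servo_tool", "body": {
  "steps": [
    [[0, 0.5, 0, 0, 0], [0, 1, 0, 0, 0], [0, 1, 0, 0, 0]]
  ]
}}

```text
clock: 28.33
eef_pos: [662.3, 17.2, 212.1]
tool_rot: [0.674, 0.739, -0.005, -0.003]
ft_force: [-15.3, -11.4, 14.6]
gripper_width: 43.3
grip_force: 50.0
```

Request:
{"method": "servo_tool", "body": {
  "steps": [
    [[0, 0.5, 0, 0, 0], [0, 1, 0, 0, 0], [0, 1, 0, 0, 0]]
  ]
}}

```text
clock: 28.58
eef_pos: [663.3, 17.3, 212.1]
tool_rot: [0.674, 0.739, -0.005, -0.003]
ft_force: [-15.5, -12.2, 13.3]
gripper_width: 43.2
grip_force: 50.0
```

Request:
{"method": "servo_tool", "body": {
  "steps": [
    [[0, 0.5, 0, 0, 0], [0, 1, 0, 0, 0], [0, 1, 0, 0, 0]]
  ]
}}

```text
clock: 28.83
eef_pos: [664.3, 17.4, 212.1]
tool_rot: [0.674, 0.739, -0.005, -0.003]
ft_force: [-16.6, -11.0, 13.1]
gripper_width: 43.3
grip_force: 50.0
```

Run:
```python
from h import *
np.set_printoptions(precision=1,suppress=True)
v=np.load("w9C.npy"); W=cam("wrist",dict(eef_pos=v[:3],tool_rot=v[3:])); t=np.radians(5.46);Q=np.array([[np.cos(t),-np.sin(t)],[np.sin(t),np.cos(t)]])
for n,q,z in(("long fence in",(391,240),18),("long fence in",(392,185),18),("short in",(310,180),18),("blk R top",(371,300),41),("blk front R",(372,222),41),("blk L",(271,300),41),("NL",(203,146),10)):
    print(n,Q.T@(onz(W,q,z)[:2]-v[:2]))
im=robot.read_camera("wrist"); save(im,"w10.png")
```

```text
long fence in [34.4 16.5]
long fence in [33.8 42.9]
short in [-4.  45.4]
blk R top [22.5 -4. ]
blk front R [22.  30.8]
blk L [-21.   -3.8]
NL [-54.3  60.6]
```

Request:
{"method": "servo_tool", "body": {
  "steps": [
    [[0, 0.5, 0, 0, 0], [0, 1, 0, 0, 0], [0, 1, 0, 0, 0]]
  ]
}}

```text
clock: 29.13
eef_pos: [665.2, 17.4, 212.1]
tool_rot: [0.674, 0.739, -0.005, -0.003]
ft_force: [-17.3, -11.2, 14.0]
gripper_width: 43.6
grip_force: 50.0
```

Request:
{"method": "servo_tool", "body": {
  "steps": [
    [[0, 0.5, 0, 0, 0], [0, 1, 0, 0, 0], [0, 1, 0, 0, 0]]
  ]
}}

```text
clock: 29.38
eef_pos: [665.7, 17.5, 212.1]
tool_rot: [0.674, 0.739, -0.006, -0.004]
ft_force: [-19.9, -12.7, 15.7]
gripper_width: 43.5
grip_force: 50.0
```

Request:
{"method": "servo_tool", "body": {
  "steps": [
    [[0, 0.5, -0.3, 0, 0], [0, 1, -0.5, 0, 0], [0, 1, -0.5, 0, 0]]
  ]
}}

```text
clock: 29.63
eef_pos: [666.2, 17.5, 212.2]
tool_rot: [0.674, 0.739, -0.007, -0.005]
ft_force: [-21.8, -11.6, 16.9]
gripper_width: 43.4
grip_force: 50.0
```

Request:
{"method": "servo_tool", "body": {
  "steps": [
    [[0.5, 0.4, 0, 0, 0], [0.5, 0.8, 0, 0, 0], [0.5, 0.8, 0, 0, 0]]
  ]
}}

```text
clock: 29.88
eef_pos: [666.6, 17.7, 212.2]
tool_rot: [0.673, 0.739, -0.008, -0.005]
ft_force: [-24.4, -13.8, 19.5]
gripper_width: 43.4
grip_force: 50.0
```

In contact with both fences. Releasing.

Request:
{"method": "servo_tool", "body": {
  "steps": [
    [[0, 0, 0, 0, 0.6], [0, 0, 0, 0, 0.6], [0, 0, 0, 0, 0.6], [0, 0, 0, 0, 0.6]]
  ],
  "force": 10
}}

```text
clock: 30.22
eef_pos: [669.1, 20.0, 211.6]
tool_rot: [0.674, 0.739, -0.001, -0.002]
ft_force: [-4.2, -3.5, 0.5]
gripper_width: 55.3
grip_force: 2.6
```

Request:
{"method": "servo_tool", "body": {
  "steps": [
    [[0, 0, -20, 0, 0.6], [0, 0, -50, 0, 0.6], [0, 0, -70, 0, 0.6], [0, 0, -70, 0, 0.6], [0, 0, -70, 0, 0.6]]
  ]
}}

```text
clock: 30.63
eef_pos: [670.7, 20.7, 284.0]
tool_rot: [0.674, 0.739, 0.002, 0.001]
ft_force: [0.2, -0.1, -1.3]
gripper_width: 55.2
grip_force: 0.0
```

Request:
{"method": "servo_tool", "body": {
  "steps": [
    [[0, 0, 0, 0, 0.6], [0, 0, 0, 0, 0.6], [0, 0, 0, 0, 0.6]]
  ]
}}

```text
clock: 30.88
eef_pos: [669.5, 20.3, 280.7]
tool_rot: [0.674, 0.739, -0.001, -0.001]
ft_force: [1.2, -0.3, 0.1]
gripper_width: 55.3
grip_force: 0.0
```

Run:
```python
from h import *
np.set_printoptions(precision=1,suppress=True)
s=robot.observe(); im=robot.read_camera("wrist"); print(s["clock"],s["eef_pos"],np.degrees(pose(s)[1]),s["ft_force"]); np.save("w11C.npy",np.r_[s["eef_pos"],s["tool_rot"]])
np.save("w11.npy",im); save(cv2.resize(im[110:350,200:460],(780,720))[:600],"w11.png")
```

```text
30.8833 [669.5  20.3 280.7] 5.276314143268375 [ 1.2 -0.3  0.1]
```

View pics/w11.png

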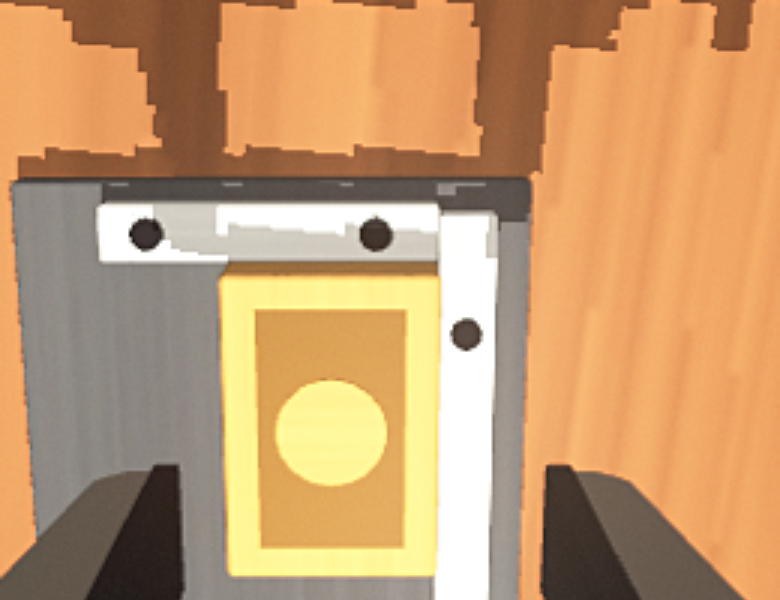

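The die lies face up in the corner. Its right edge meets the long fence at crop column 438 and its end meets the short fence at crop row 262. Parallax could hide a small gap, so I'll nudge it with closed fingers from both free sides.

Run:
```python
from h import *
np.set_printoptions(precision=1,suppress=True)
v=np.load("w11C.npy"); W=cam("wrist",dict(eef_pos=v[:3],tool_rot=v[3:])); t=np.radians(5.46);Q=np.array([[np.cos(t),-np.sin(t)],[np.sin(t),np.cos(t)]])
L=lambda q,z:Q.T@(onz(W,q,z)[:2]-v[:2])
P=lambda c:(200+c[0]/3,110+c[1]/3)
for n,c,z in(("boss",(331,433),33.5),("R top",(438,430),32),("R bot",(436,573),32),("TR",(438,277),32),("TL",(221,277),32),("BL",(229,576),32),("fence in",(439,430),18),("short in",(330,261),18)): print(n,L(P(c),z))
C=Q@L(P((331,433)),33.5)+v[:2]; print(C)
A=C+Q@[-50,0.]; B=C+Q@[-42,0.]
plan([(*A,255,5.46),(*A,206,5.46)])
```

```text
boss [-6.7 -4.5]
R top [14.9 -4.4]
R bot [ 14.8 -35.5]
TR [14.5 26.8]
TL [-27.8  27. ]
BL [-28.2 -36.1]
fence in [16.  -8.9]
short in [-7.  27.7]
[663.3  15.2]
shift [-4.5, -56.8, 26.1] turn -0.003 rows>= 2
shift [-0.0, 0.0, 49.0] turn -0.0 rows>= 2
```

The picture suggests a gap of about 1 mm at each fence, so the nudge is worth doing.

Request:
{"method": "servo_tool", "body": {
  "steps": [
    [[-1.5, -20, 0, 0, 0], [-3, -40, 0, 0, 0], [-4.5, -56.8, 0, 0, 0], [-4.5, -56.8, 0, 0, 0], [-4.5, -56.8, 0, 0, 0]]
  ]
}}

```text
clock: 31.35
eef_pos: [613.7, 10.3, 282.4]
tool_rot: [0.674, 0.739, -0.0, -0.0]
ft_force: [0.6, 0.8, -0.8]
gripper_width: 24.1
grip_force: 0.0
```

Request:
{"method": "servo_tool", "body": {
  "steps": [
    [[0, 0, 0, 0, 0], [0, 0, 0, 0, 0], [0, 0, 30, 0, 0], [0, 0, 50, 0, 0], [0, 0, 50, 0, 0]]
  ]
}}

```text
clock: 31.77
eef_pos: [612.6, 10.7, 228.1]
tool_rot: [0.674, 0.739, -0.002, -0.003]
ft_force: [-0.6, 0.3, -1.1]
gripper_width: 0.5
grip_force: 0.0
```

Request:
{"method": "servo_tool", "body": {
  "steps": [
    [[0, 0, 10, 0, 0], [0, 0, 20, 0, 0], [0, 0, 25, 0, 0], [0, 0, 25, 0, 0], [0, 0, 25, 0, 0]]
  ]
}}

```text
clock: 32.18
eef_pos: [614.2, 10.3, 208.0]
tool_rot: [0.674, 0.739, 0.0, 0.0]
ft_force: [-0.5, 0.8, -0.0]
gripper_width: 0.8
grip_force: 0.0
```

Request:
{"method": "servo_tool", "body": {
  "steps": [
    [[0, 2, 0, 0, 0], [0, 4, 0, 0, 0], [0, 6, 0, 0, 0], [0, 8, 0, 0, 0], [0, 8, 0, 0, 0]]
  ]
}}

```text
clock: 32.6
eef_pos: [622.5, 11.1, 208.2]
tool_rot: [0.674, 0.739, 0.0, 0.0]
ft_force: [0.3, 0.6, -0.7]
gripper_width: 0.6
grip_force: 0.0
```

Request:
{"method": "servo_tool", "body": {
  "steps": [
    [[0, 0, 3, 0, 0], [0, 0, 3, 0, 0], [0, 1, 3, 0, 0], [0, 2, 3, 0, 0], [0, 2, 3, 0, 0]]
  ]
}}

```text
clock: 33.02
eef_pos: [624.1, 11.2, 204.8]
tool_rot: [0.674, 0.739, 0.0, 0.0]
ft_force: [-0.2, 0.8, -0.0]
gripper_width: 0.6
grip_force: 0.0
```

Request:
{"method": "servo_tool", "body": {
  "steps": [
    [[0, 0.7, 0, 0, 0], [0, 1.4, 0, 0, 0], [0, 2, 0, 0, 0], [0, 2, 0, 0, 0]]
  ]
}}

```text
clock: 33.35
eef_pos: [626.1, 11.4, 204.8]
tool_rot: [0.674, 0.739, 0.0, 0.0]
ft_force: [0.3, -0.7, 0.4]
gripper_width: 0.4
grip_force: 0.0
```

Request:
{"method": "servo_tool", "body": {
  "steps": [
    [[0, 0.7, 0, 0, 0], [0, 1.4, 0, 0, 0], [0, 1.4, 0, 0, 0]]
  ]
}}

```text
clock: 33.6
eef_pos: [627.3, 11.5, 204.8]
tool_rot: [0.674, 0.739, -0.0, -0.0]
ft_force: [-0.8, -0.5, 0.5]
gripper_width: -0.1
grip_force: 0.6
```

Request:
{"method": "servo_tool", "body": {
  "steps": [
    [[0, 0.7, 0, 0, 0], [0, 1.4, 0, 0, 0], [0, 2, 0, 0, 0], [0, 2, 0, 0, 0]]
  ]
}}

```text
clock: 33.93
eef_pos: [628.3, 11.6, 204.7]
tool_rot: [0.674, 0.739, -0.002, -0.002]
ft_force: [-8.3, -1.1, 6.6]
gripper_width: 0.7
grip_force: 4.8
```

Request:
{"method": "servo_tool", "body": {
  "steps": [
    [[0, 0.7, 0, 0, 0], [0, 1.4, 0, 0, 0], [0, 1.4, 0, 0, 0]]
  ]
}}

```text
clock: 34.18
eef_pos: [629.0, 11.7, 204.7]
tool_rot: [0.674, 0.739, -0.003, -0.003]
ft_force: [-12.9, -1.5, 11.7]
gripper_width: 0.6
grip_force: 7.5
```

Request:
{"method": "servo_tool", "body": {
  "steps": [
    [[0, 0.7, 0, 0, 0], [0, 1.4, 0, 0, 0], [0, 1.4, 0, 0, 0]]
  ]
}}

```text
clock: 34.43
eef_pos: [629.6, 11.7, 204.7]
tool_rot: [0.674, 0.739, -0.004, -0.004]
ft_force: [-18.7, -3.0, 15.9]
gripper_width: 0.5
grip_force: 10.3
```

It is firm against the long fence, with force rising steadily to 19 N and no slip. Backing off, then pushing from the free end.

Request:
{"method": "servo_tool", "body": {
  "steps": [
    [[0, -4, 0, 0, 0], [0, -10, 0, 0, 0], [0, -10, -30, 0, 0], [0, -10, -65, 0, 0], [0, -10, -65, 0, 0]]
  ]
}}

```text
clock: 34.85
eef_pos: [624.7, 10.8, 277.2]
tool_rot: [0.674, 0.739, 0.004, 0.005]
ft_force: [0.5, -0.4, 1.4]
gripper_width: 0.4
grip_force: 0.0
```

Run:
```python
from h import *
t=np.radians(5.46);Q=np.array([[np.cos(t),-np.sin(t)],[np.sin(t),np.cos(t)]]); C=np.array([663.3,15.2]); B=C+Q@[0,-54.]; print(robot.observe()["eef_pos"],B)
plan([(*B,270,5.46),(*B,205,5.46)])
```

```text
[624.71705662  10.76705241 277.1993943 ] [668.43814383 -38.55499491]
shift [-53.1, 39.0, 7.2] turn -0.003 rows>= 2
shift [-0.0, -0.0, 65.0] turn -0.0 rows>= 2
```

Request:
{"method": "servo_tool", "body": {
  "steps": [
    [[-25, 18, 0, 0, 0], [-53, 36, 0, 0, 0], [-53, 36, 0, 0, 0], [-53, 36, 0, 0, 0], [-53, 36, 0, 0, 0]]
  ]
}}

```text
clock: 35.27
eef_pos: [662.6, -38.1, 269.4]
tool_rot: [0.674, 0.739, 0.0, -0.0]
ft_force: [-0.0, 0.3, 0.1]
gripper_width: 0.9
grip_force: 0.0
```

Request:
{"method": "servo_tool", "body": {
  "steps": [
    [[0, 0, 30, 0, 0], [0, 0, 55, 0, 0], [0, 0, 62, 0, 0], [0, 0, 62, 0, 0], [0, 0, 62, 0, 0]]
  ]
}}

```text
clock: 35.68
eef_pos: [662.7, -37.7, 208.2]
tool_rot: [0.674, 0.739, 0.0, -0.0]
ft_force: [0.4, 0.5, 0.4]
gripper_width: 0.5
grip_force: 0.0
```

Request:
{"method": "servo_tool", "body": {
  "steps": [
    [[2, 0, 0, 0, 0], [4, 0, 0, 0, 0], [6, 0, 0, 0, 0], [8, 0, 0, 0, 0], [8, 0, 0, 0, 0]]
  ]
}}

```text
clock: 36.1
eef_pos: [662.3, -29.9, 208.4]
tool_rot: [0.674, 0.739, 0.0, 0.0]
ft_force: [-0.6, 0.1, 0.1]
gripper_width: 0.5
grip_force: 0.0
```

Request:
{"method": "servo_tool", "body": {
  "steps": [
    [[0.7, 0, 0, 0, 0], [1.4, 0, 0, 0, 0], [2, 0, 0, 0, 0], [2, 0, 0, 0, 0]]
  ]
}}

```text
clock: 36.43
eef_pos: [661.9, -28.4, 207.8]
tool_rot: [0.674, 0.739, 0.0, -0.0]
ft_force: [0.1, 0.6, -0.2]
gripper_width: 0.3
grip_force: 0.0
```

Request:
{"method": "servo_tool", "body": {
  "steps": [
    [[0, 0, 3, 0, 0], [0.7, 0, 3, 0, 0], [1.4, 0, 3, 0, 0], [2, 0, 3, 0, 0], [2, 0, 3, 0, 0]]
  ]
}}

```text
clock: 36.85
eef_pos: [661.8, -26.3, 204.8]
tool_rot: [0.674, 0.739, 0.0, -0.0]
ft_force: [0.2, 0.4, 0.8]
gripper_width: 0.6
grip_force: 0.0
```

Request:
{"method": "servo_tool", "body": {
  "steps": [
    [[0.7, 0, 0, 0, 0], [1.4, 0, 0, 0, 0], [1.4, 0, 0, 0, 0]]
  ]
}}

```text
clock: 37.1
eef_pos: [661.7, -25.5, 204.9]
tool_rot: [0.674, 0.739, -0.0, 0.001]
ft_force: [-0.1, -2.7, -1.4]
gripper_width: 0.8
grip_force: 1.5
```

Request:
{"method": "servo_tool", "body": {
  "steps": [
    [[0.7, 0, 0, 0, 0], [1.4, 0, 0, 0, 0], [1.4, 0, 0, 0, 0]]
  ]
}}

```text
clock: 37.35
eef_pos: [661.7, -25.0, 205.0]
tool_rot: [0.674, 0.739, -0.001, 0.001]
ft_force: [-0.0, -6.8, -1.2]
gripper_width: 0.5
grip_force: 3.7
```

Request:
{"method": "servo_tool", "body": {
  "steps": [
    [[0.7, 0, 0, 0, 0], [1.4, 0, 0, 0, 0], [1.4, 0, 0, 0, 0]]
  ]
}}

```text
clock: 37.6
eef_pos: [661.6, -24.6, 205.1]
tool_rot: [0.674, 0.739, -0.002, 0.002]
ft_force: [0.7, -11.2, -0.8]
gripper_width: 0.5
grip_force: 5.5
```

Request:
{"method": "servo_tool", "body": {
  "steps": [
    [[0.7, 0, 0, 0, 0], [1.4, 0, 0, 0, 0], [1.4, 0, 0, 0, 0]]
  ]
}}

```text
clock: 37.85
eef_pos: [661.6, -24.1, 205.3]
tool_rot: [0.674, 0.739, -0.002, 0.003]
ft_force: [-0.5, -14.7, -1.5]
gripper_width: 0.5
grip_force: 7.3
```

It is firm against the short fence too. Backing off, lifting clear, and taking one last look.

Request:
{"method": "servo_tool", "body": {
  "steps": [
    [[-5, 0, 0, 0, 0], [-12, 0, 0, 0, 0], [-12, 0, -35, 0, 0], [-12, 0, -75, 0, 0], [-12, 0, -110, 0, 0]]
  ]
}}

```text
clock: 38.27
eef_pos: [662.1, -32.7, 316.0]
tool_rot: [0.674, 0.739, 0.0, -0.001]
ft_force: [1.1, -0.2, 0.1]
gripper_width: 0.7
grip_force: 0.0
```

Request:
{"method": "servo_tool", "body": {
  "steps": [
    [[0, -30, -20, 0, 0], [0, -70, -30, 0, 0], [0, -70, -30, 0, 0], [0, -70, -30, 0, 0], [0, -70, -30, 0, 0]]
  ]
}}

```text
clock: 38.68
eef_pos: [593.0, -39.2, 345.0]
tool_rot: [0.674, 0.739, 0.001, 0.0]
ft_force: [0.4, -0.6, -0.1]
gripper_width: 0.2
grip_force: 0.0
```

Run:
```python
from h import *
np.set_printoptions(precision=1,suppress=True)
s=robot.observe(); w=robot.read_camera("wrist"); sc=robot.read_camera("scene"); print(s["clock"],s["eef_pos"],s["ft_force"])
save(np.vstack([cv2.resize(w[0:330,150:590],(800,600))[:,:400].copy() if 0 else np.hstack([cv2.resize(w,(400,300)),cv2.resize(w[20:260,240:560],(400,300))]),cv2.resize(sc[160:340,90:570],(800,300),interpolation=cv2.INTER_CUBIC)]),"fin.png")
C=cam("scene")
for d in robot.tip_of("scene","jar")[:1]: print("jar",onz(C,d["pixel"],0))
```

```text
38.6833 [593.  -39.2 345. ] [ 0.4 -0.6 -0.1]
jar [632.8 171.6   0. ]
```

View pics/fin.png

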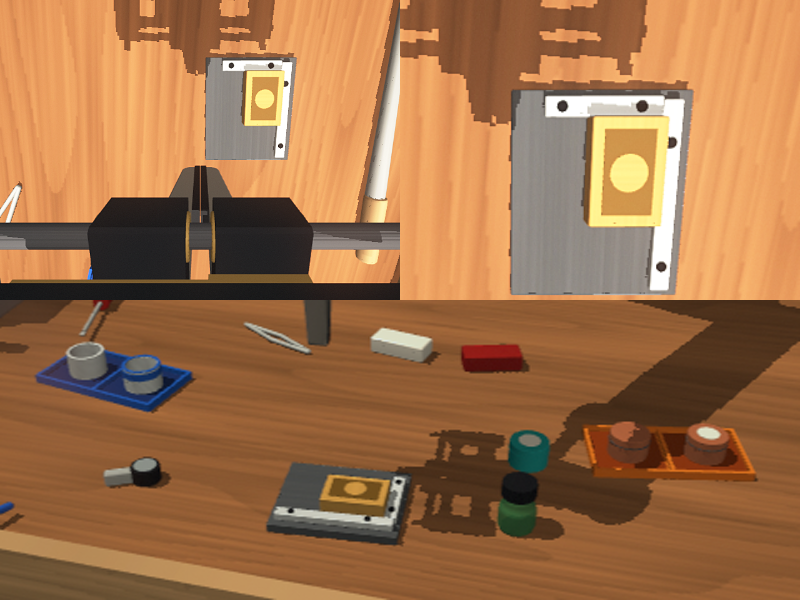

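The final view shows the rings upright in the blue bays at about (87,360) and (142,373), and the boxes upright in the orange bays at about (629,440) and (707,443). The die is flat in the fence corner, and the jar and the turquoise look-alike have not moved.

```bash
python3 -c "
from rig import robot
print(robot.hand_in())"
```

```text
the job is handed in; nothing more can be done
None
```

I handed the job in at about 39 s: both rings are upright in the blue tray, both copper boxes upright in the orange tray, the die is flat and snug against both fences, and the jar was left where it stood; no verdict was returned.

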